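# Flip the grater insert teeth-up onto the granite slab with the turner

## Task

The sharp grater insert lies teeth-down on the teak platform in front of the granite slab: turn it over so that it lies teeth-up and flat on the slab. Do it with the turner, never touching the insert with the gripper: feel the blade down onto the wood, slide it lightly under the insert's near edge, press the insert squarely home against the wooden nosing strip along the slab's front with about 5 N for a moment, then lever it up and over that strip. Afterwards stand the turner on its blade on the platform, let go, and leave everything else where it is.

Things in the scene. Friction and masses are not known exactly. Their poses are not given: they have to be found in the camera images.
- grater_mid (a point): Centre of the grater insert, a steel sheet 80 (x, towards the slab) x 70 x 4 mm, 6 mm above the wood at mid-thickness. z points out of its smooth slotted back: up now, down when turned over. Teeth rows 4 mm high under it from x = -24 to +24 mm, so each x end has a 4 mm gap beneath, 16 mm deep to the first teeth. 24 to 38 mm from the slab, up to 0.1 rad off square; 140 g.
- turner_grip (a point): Middle of the turner's wooden handle (100 mm long, 22 wide along y, 13 thick), rising 40 degrees backwards; it ends 42 mm behind, 35 above this point. It stands by itself on its rigid flat steel blade (60 x 56 x 2 mm). x runs forward along the blade, z up, square to it. The blade's front edge, underside, is 115 mm ahead (+x) and 48 mm below (-z). 130 g.
- slab_edge (a point): Middle of the top of the near edge of the fixed dark granite slab (220 mm deep along x, 480 wide along y, 12 thick). x points across the slab away from the robot, y along the edge, z up. The platform's wood is 12 mm below. A teak nosing strip, level with the slab's top, stands 2 to 18 mm proud of this edge, each time differently and unmeasured: it is the stop, find it by feel. The slab's first 80 mm beyond the insert is free.
- platform_top (a point): Centre of the top of the fixed teak platform (580 mm along x, 880 mm along y) that everything stands on; its height is near 60 mm and differs by some mm from day to day. Hard and unyielding; a steel blade sliding on it drags strongly, with up to about 1.6 times the force it is pressed down with, so keep that light.
- kadai: Empty steel kadai, 150 mm across, 45 mm high, on the slab's left part; origin under its centre. A bystander.
- melamine: White melamine plate, 150 mm across, 18 mm high, on the slab's right part; origin under its centre. A bystander.
- sieve: Hard plastic sieve, 90 mm across, 28 mm high, on the far middle of the slab; origin under its centre. A bystander.
- saltpot: Ceramic salt pot with a lid knob, 70 mm across, 82 mm high, on the platform at the side of the insert where the turner is not; origin under its centre. A bystander.
- tumbler: Steel tumbler, 66 mm across, 90 mm high, on the platform's left; origin under its centre. A bystander.
- katori: Small steel bowl, 84 mm across, 35 mm high, on the platform's right; origin under its centre. A bystander.

How it is judged:
On the way, in this order (a step that is already met when the one before it is completed fails the run):
1. the turner is held and lifted from its place (contact force between the fingers and turner above 2 N and distance of turner_grip from where it was at the start of the episode above 0.02 m), for 0.1 s.
2. the turner presses the insert, still lying flat, home and square against the slab's nosing strip (over 2 N, within 0.05 rad) for 0.2 s (contact force between grater and slab above 2 N and contact force between turner and grater above 2 N and angle between grater_mid's own z axis and vertical below 0.2 rad and angle between the x axis of grater_mid and the x axis of slab_edge, either way round below 0.05 rad), for 0.2 s.
3. the insert is levered up on its far edge at the strip by the turner (angle between grater_mid's own z axis and vertical between 0.6 and 1.5 rad and contact force between turner and grater above 0.02 N and x of grater_mid in the frame of slab_edge above -0.065 m), for 0.1 s.
At the end, for the whole second after the job is handed in: The insert lies teeth-up, flat within 0.09 rad, on the slab, its centre no more than 5 mm short of the slab's near edge; the turner stands on its blade on the platform wood (flat within 0.08 rad); both are at rest (angle between grater_mid's own z axis and vertical above 3.05 rad and z of grater_mid in the frame of slab_edge between -0.003 and 0.006 m and x of grater_mid in the frame of slab_edge above -0.005 m and angle between turner_grip's own z axis and vertical below 0.08 rad and z of turner_grip in the frame of platform_top between 0.04 and 0.055 m and contact force between turner and platform above 0.3 N and linear speed of each of grater, turner below 0.02 m/s); the robot touches nothing.
It fails at once if the gripper or arm touches the insert (contact force between any of the fingers, the arm and grater above 0.3 N).
It fails at once if the turner presses on the insert with more than 12 N (contact force between turner and grater above 12 N).
It fails at once if the turner presses on the platform with more than 15 N (contact force between turner and platform above 15 N).
It fails at once if the turner knocks on the slab with more than 15 N (contact force between turner and slab above 15 N).
It fails at once if a bystander is moved by more than 30 mm or tipped (distance of any of kadai, melamine, sieve, tumbler, katori, saltpot from where it was at the start of the episode above 0.03 m or angle between any of kadai, melamine, sieve, tumbler, katori, saltpot's own z axis and vertical above 0.4 rad).
It also fails if it takes over 72 s, if anything falls off the work surface, if the arm or the gripper's body presses on something with over 40 N, if the wrist force passes 120 N, or if a joint passes its speed limit or range.

## Robot

A 6-joint arm with a two-finger parallel gripper is mounted at the origin on the work surface. World frame = base frame: x ahead of the robot, y to its left, z up, the work surface at z = 0. Lengths are in m, angles in rad, forces in N, time in s.
With the tool pointing down it reaches from about 0.35 to 0.975 m from the base axis. Payload 4.9 kg.
Tool frame: the origin (TCP) lies at the very end of the fingers, on their centre line; the grasp point (between the pads) lies 19 mm behind it; x points along the fingers, y is the direction in which the jaws open and shut, and the axes are right-handed (so a half turn about x gives the same grasp; the last joint's range is limited). The gripper opens to 85 mm and grips with 20 to 120 N. Pads are 22 mm wide; open, the fingers measure 114 mm over their backs; the gripper's body (76 mm by 85 mm) begins 54 mm behind the grasp point. The pads swing forward as they close: fully open they stand 13 mm farther back than shut.
Start: joints at [-1.329, 0.053, 1.613, -0, 1.476, -0.119], TCP at [0.221, -0.585, 0.231] pointing down, gripper open.
Joint ranges: [-3.01, 3.01], [-1.01, 2.22], [0.06, 2.58], [-1.02, 4.17], [0.09, 2.62], [-3.14, 3.14]. Speed limits (rad/s): [2.57, 2.57, 3.14, 3.14, 3.14, 3.14].

## Interface

Orientations are given as a rotation vector (axis times angle).
In Python, from station import ctrl gives the robot as it stands. The module is installed in compiled form; this text tells all that it offers.
- The arm moves only by the shell command python3 -m handwheel 'ROWS' [FORCE]. ROWS is JSON, one flat list of numbers, 7 for each row, row after row: the opening, from 0 (shut) to 1 (fully open), then the shift along the tool's x, y, z in m, then the turn, a rotation vector about the tool's x, y, z in degrees. A call has 1 to 12 rows; each row is the pose to reach, as a shift and turn from the pose commanded when the call began, along the tool's axes at that moment; what a row does not reach only later rows make up. A row lasts 1/12 s, in which the tool goes at most 41.7 mm and 7.16 degrees, less where a joint would pass 70% of its speed; a pose out of reach is approached as far as the arm can. A call with a gripper value outside its range is refused whole. The fingers move at their own pace and stop on an object; FORCE is the grip in N (left out, the last holds). Time passes only in rows, so rows that repeat a pose let the fingers close. It gives the time, the measured TCP pose, the force and the opening at its end, in the units of the state.
- ctrl.get_obs(): the state, without advancing time (a new reading comes with each control period).
- ctrl.get_image(name): name is "side" or "top" or "wrist"; returns (picture, depth): 480x640x3 uint8, blue, green, red; 480x640 float32, m along the optical axis (not along the pixel's ray), 0 where there is no reading.
- ctrl.camera_params(name): a dict with "fov_y" (degrees; the focal length in pixels is half the picture's height over the tangent of half this angle, whatever the lens; pixels are square), "cx", "cy" (the principal point, pixels), "R" (3x3) and "t" (3): a world point X has camera coordinates R X + t; the wrist camera has in their place "hand_eye" (4x4, takes a point from camera to tool coordinates, whose origin is the TCP and whose axes are the tool frame's). Camera axes: x right, y down, z forward; pixel columns grow to the right and rows downward; lengths in m; the calibration is good to about 2 mm. A picture is of the moment at which its call begins: read the wrist's pose just before it. camera_params takes no time and is no camera call.
- ctrl.finish_job(): hands the job in, once; it reports no verdict.
The state is a dict: "t": time; "q": joint angles; "dq": joint speeds; "effort": joint torques, N m; "tool_pos": TCP position; "tool_rot": TCP orientation; "contact_force": force on the tool from outside, world axes, zero at the start; "wrist_torque": the same for the moment, N m; "opening": finger opening in m.
Only numpy, scipy, OpenCV 4.12 (cv2) and the standard library are available. Lean on these libraries where they do the work, as an engineer would, in place of code of your own. Each camera call takes 0.05 s, during which the arm holds its last target.

## Working session

There is one attempt and no reset: what is moved stays moved. The work goes in short steps, Python scripts to look and compute and a shell command to move; the robot and the scene stay as the last step left them, time stands still between calls to the robot, and variables do not carry over. Pictures are saved under pics/ and viewed, and the job is handed in when it is done.

```bash
mkdir -p pics; ls; cat > h.py <<'E'
import numpy as np,cv2
from scipy.spatial.transform import Rotation as R
from station import ctrl
def cam(n):
    p=ctrl.camera_params(n); o=ctrl.get_obs(); im,d=ctrl.get_image(n)
    f=240/np.tan(np.radians(p['fov_y'])/2)
    if 'R' in p:
        Rc=np.array(p['R']);t=np.array(p['t']); T=np.eye(4);T[:3,:3]=Rc.T;T[:3,3]=-Rc.T@t
    else:
        W=np.eye(4);W[:3,:3]=R.from_rotvec(o['tool_rot']).as_matrix();W[:3,3]=o['tool_pos'];T=W@np.array(p['hand_eye'])
    return im,d,dict(f=f,cx=p['cx'],cy=p['cy'],T=T)
def p3(c,d,u,v,dep=None):
    z=d[int(round(v)),int(round(u))] if dep is None else dep
    q=np.array([(u-c['cx'])/c['f']*z,(v-c['cy'])/c['f']*z,z,1]); return (c['T']@q)[:3]
def onplane(c,u,v,h):
    o=c['T'][:3,3]; r=c['T'][:3,:3]@np.array([(u-c['cx'])/c['f'],(v-c['cy'])/c['f'],1]); return o+r*(h-o[2])/r[2]
def cloud(c,d):
    v,u=np.mgrid[0:480,0:640]; q=np.stack([(u-c['cx'])/c['f']*d,(v-c['cy'])/c['f']*d,d],-1)
    return q@c['T'][:3,:3].T+c['T'][:3,3]
def proj(c,X):
    q=c['T'][:3,:3].T@(np.array(X)-c['T'][:3,3]); return c['f']*q[:2]/q[2]+[c['cx'],c['cy']]
E
python3 - <<'E'
from h import *
import pickle
print(ctrl.get_obs())
for n in ['top','side','wrist']:
    im,d,c=cam(n); cv2.imwrite(f'pics/{n}0.png',im); pickle.dump((im,d,c),open(f'{n}0.pkl','wb')); print(n,c,ctrl.camera_params(n)['fov_y'])
E
```

```text
pics
{'t': 0.0, 'q': array([-1.32899859e+00,  5.33872120e-02,  1.61430086e+00, -2.97599550e-06,
        1.47598805e+00, -1.19007854e-01]), 'dq': array([-9.33344235e-05, -6.12735755e-04,  9.23123649e-05, -2.86405905e-04,
        2.18652594e-03,  8.83327358e-04]), 'effort': array([-1.28321317e-04, -3.93681908e+01, -3.70176816e+01, -1.00142590e-04,
        7.06133345e-03,  1.39888400e-05]), 'tool_pos': array([ 0.22048731, -0.58415063,  0.2300401 ]), 'tool_rot': array([ 2.02547417,  0.37158309, -2.02574348]), 'contact_force': array([-0.96939589, -0.31522148,  0.12873534]), 'wrist_torque': array([ 0.01086085, -0.01115535, -0.00639668]), 'opening': 0.08522857489247856}
top {'f': np.float64(517.1449519747748), 'cx': 317.86526316796557, 'cy': 240.5381788217803, 'T': array([[-0.00702184, -0.99609664,  0.08798967,  0.56522186],
       [-0.99982848,  0.00850158,  0.01645375, -0.01761912],
       [-0.01713757, -0.08785904, -0.99598549,  1.04170646],
       [ 0.        ,  0.        ,  0.        ,  1.        ]])} 49.790757843429695
side {'f': np.float64(598.2553182755264), 'cx': 318.5008530414813, 'cy': 228.72650990865367, 'T': array([[-0.67884451, -0.46286329,  0.57002431, -0.01586001],
       [-0.7341319 ,  0.41213145, -0.53962767,  0.63031829],
       [ 0.01484889, -0.78479631, -0.61957588,  0.83525037],
       [ 0.        ,  0.        ,  0.        ,  1.        ]])} 43.71800756468751
wrist {'f': np.float64(414.3402093493979), 'cx': 321.6503013490426, 'cy': 241.6543071556758, 'T': array([[ 0.35357374, -0.89369656, -0.27621018,  0.29102559],
       [-0.93540486, -0.33838598, -0.10253136, -0.55805798],
       [-0.00183373,  0.29462074, -0.9556125 ,  0.3722316 ],
       [ 0.        ,  0.        ,  0.        ,  1.        ]])} 60.161775766866256
```

View pics/top0.png

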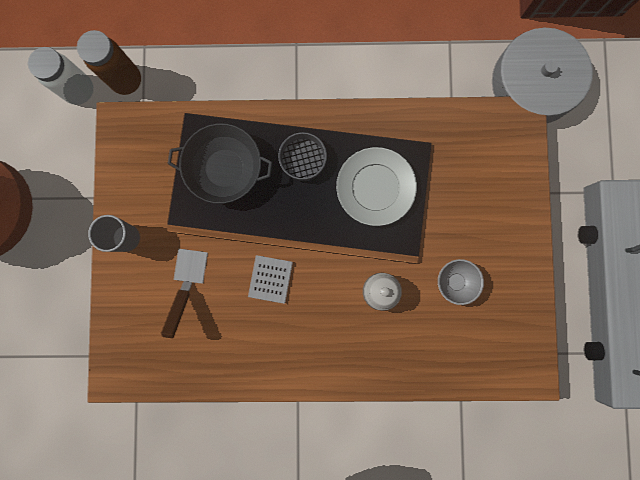

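View pics/side0.png

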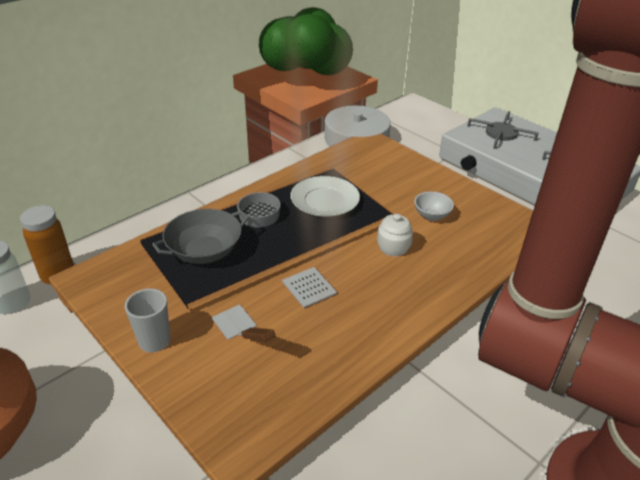

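View pics/wrist0.png

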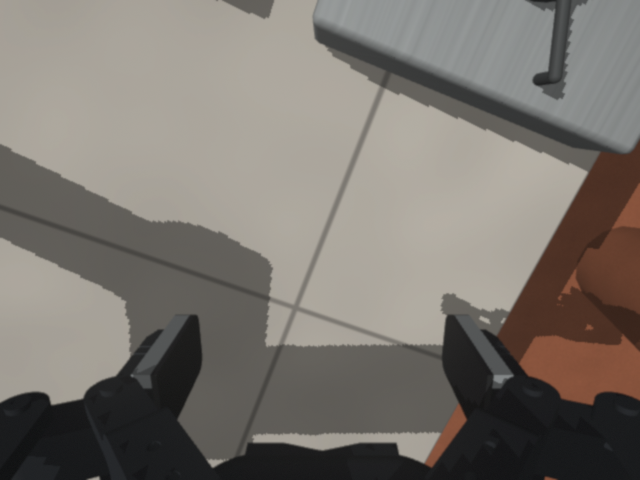

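The top picture shows the turner's blade at about (190,266) with its handle end at (170,335), the insert at about (271,280), and the slab's near edge running from (168,226) to (420,258). I'll enlarge it.

```bash
python3 - <<'E'
from h import *
import pickle
im,d,c=pickle.load(open('top0.pkl','rb'))
cr=im[210:350,150:310]; cv2.imwrite('pics/topc.png',cv2.resize(cr,None,fx=5,fy=5,interpolation=cv2.INTER_CUBIC)[:600])
cr=im[215:275,150:430]; cv2.imwrite('pics/tope.png',cv2.resize(cr,None,fx=2.85,fy=2.85,interpolation=cv2.INTER_CUBIC))
P=cloud(c,d)
for u,v in [(120,380),(300,380),(500,380),(500,140),(120,150),(215,300),(330,280),(230,230),(300,220),(350,130),(300,240)]:
    print(u,v,P[v-2:v+3,u-2:u+3].reshape(-1,3).mean(0).round(4))
E
```

```text
120 380 [0.3995 0.3558 0.0985]
300 380 [0.3981 0.0317 0.0977]
500 380 [ 0.3898 -0.3371  0.0588]
500 140 [ 0.8438 -0.3542  0.0588]
120 150 [0.8327 0.3835 0.0588]
215 300 [0.5406 0.1944 0.0588]
330 280 [ 0.5768 -0.0238  0.0588]
230 230 [0.6681 0.1572 0.1102]
300 220 [0.6903 0.032  0.071 ]
350 130 [ 0.867  -0.0653  0.059 ]
300 240 [0.6523 0.0321 0.0709]
```

View pics/topc.png

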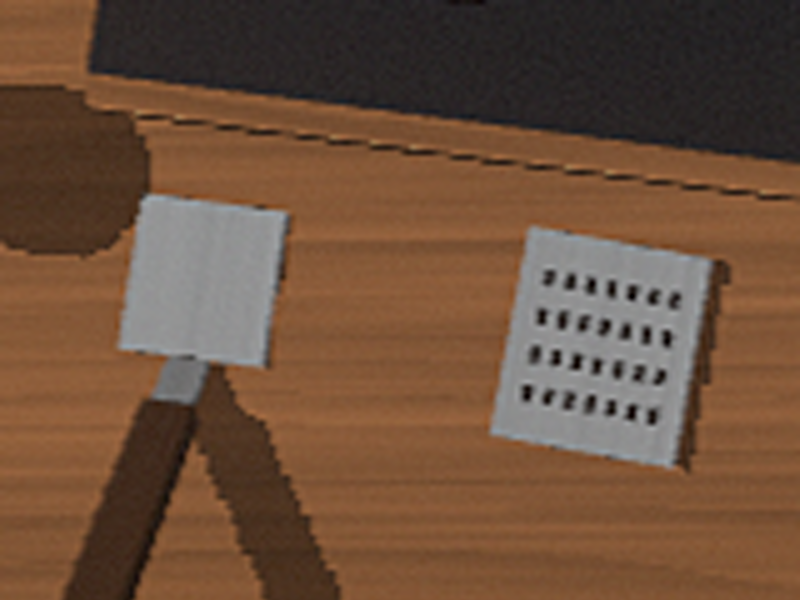

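View pics/tope.png

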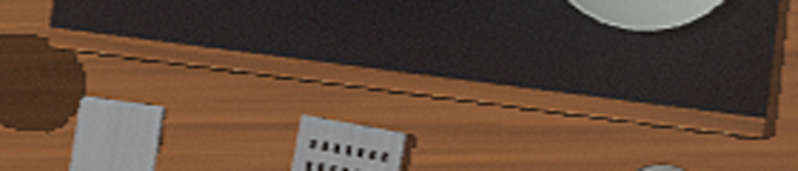

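```bash
python3 - <<'E'
from h import *
import pickle
im,d,c=pickle.load(open('top0.pkl','rb'))
o=lambda u,v,h:onplane(c,u,v,h)
zp=.0588
a,b=o(167.5,224.5,.0708),o(418.4,256.4,.0708)
print('slab',a,b,np.linalg.norm(a-b)); ey=(a-b)/np.linalg.norm(a-b); yaw=np.arctan2(-ey[0],ey[1]); print('slab yaw',yaw,(a+b)/2)
ex=np.array([np.cos(yaw),np.sin(yaw),0])
n1,n2=o(176.3,232.5,.0588),o(418.4,262.7,.0588); print('nosing proud',(n1-a)@ex,(n2-a)@ex)
for nm,q,h in [('insert',[(255.6,255.6),(292.6,261.6),(285,303.4),(248.4,296.6)],zp+.008),('blade',[(179,249.2),(208,252.4),(203.2,283.4),(174,279.6)],zp+.002)]:
    P=np.array([o(*x,h) for x in q]); print(nm,P.round(4).tolist(),P.mean(0).round(4))
    f=(P[0]+P[1])/2;r=(P[2]+P[3])/2; s=(P[0]+P[3])/2-(P[1]+P[2])/2
    print('len',np.linalg.norm(f-r),'wid',np.linalg.norm(s),'yaw x',np.arctan2(*(f-r)[[1,0]]),'from y',np.arctan2(-s[0],s[1]), 'front',f)
    print('dist to edge', [(x-a)@ex for x in P])
# handle
P=cloud(c,d)
for u,v in [(188,286),(183,296),(178,308),(174,318),(170,328),(168,333)]: print(u,v,P[v,u].round(4))
E
```

```text
slab [0.68401957 0.28388697 0.0708    ] [ 0.61955363 -0.18975971  0.0708    ] 0.47801363734536867
slab yaw -0.13527432606436846 [0.6517866  0.04706363 0.0708    ]
nosing proud -0.012194802062203946 -0.010926620208061046
insert [[0.6238, 0.1165, 0.0668], [0.6118, 0.0465, 0.0668], [0.5336, 0.0609, 0.0668], [0.5467, 0.1298, 0.0668]] [0.579  0.0884 0.0668]
len 0.07888870096962576 wid 0.07055723956073072 yaw x -0.17685391118420465 from y -0.1783874733827355 front [0.61779886 0.08147884 0.0668    ]
dist to edge [np.float64(-0.03714373023738778), np.float64(-0.03949335513774281), np.float64(-0.11900524958192242), np.float64(-0.11527286971160039)]
blade [[0.6375, 0.264, 0.0608], [0.631, 0.2083, 0.0608], [0.5721, 0.2168, 0.0608], [0.5797, 0.2726, 0.0608]] [0.6051 0.2404 0.0608]
len 0.05898303330775883 wid 0.056196726906180126 yaw x -0.14492256320261812 from y -0.1264473101415183 front [0.63424322 0.23618148 0.0608    ]
dist to edge [np.float64(-0.0433837015607025), np.float64(-0.04239218152599071), np.float64(-0.10186794660778012), np.float64(-0.1018685124961145)]
188 286 [0.5673 0.2428 0.0716]
183 296 [0.5491 0.2463 0.0919]
178 308 [0.528  0.2501 0.1094]
174 318 [0.511  0.2531 0.1226]
170 328 [0.4949 0.2546 0.1402]
168 333 [0.4866 0.257  0.1432]
```

Geometry checks out: slab edge 478 mm (given 480), insert 79×70.6, blade 59×56. I'll compute the approach to the turner.

```bash
cat > g.py <<'E'
from h import *
YAW=-0.135
def tool(yaw,pitch=0):  # x down, y jaw along turner y, z fwd ; pitch>0 nose-up of what is held (rot about -y world-ish)
    ex=np.array([np.cos(yaw),np.sin(yaw),0]);ey=np.array([-np.sin(yaw),np.cos(yaw),0]);
    M=np.column_stack([[0,0,-1],ey,ex]); return R.from_rotvec(-pitch*ey).as_matrix()@M
def go(pos,M):
    o=ctrl.get_obs(); W=R.from_rotvec(o['tool_rot']).as_matrix()
    s=W.T@(np.array(pos)-o['tool_pos']); r=R.from_matrix(W.T@M).as_rotvec(degrees=True)
    print('row mm',(s*1000).round(1),'deg',r.round(2),'dist',np.linalg.norm(s).round(3))
def st():
    o=ctrl.get_obs(); W=R.from_rotvec(o['tool_rot']).as_matrix()
    print('t',o['t'],'p',o['tool_pos'].round(4),'F',o['contact_force'].round(2),'T',o['wrist_torque'].round(3),'op',round(o['opening'],4)); print(W.round(4).tolist())
E
python3 - <<'E'
from g import *
st()
go([.48,-.2,.26],tool(-.136)); go([.52,.252,.24],tool(-.136))
go([.48,-.2,.26],tool(-.136)@np.diag([1,-1,-1])); 
E
```

```text
t 0.15 p [ 0.2205 -0.5843  0.2303] F [ 0.2  -0.13 -0.12] T [-0.     0.036 -0.029] op 0.0855
[[-0.0004, 0.353, -0.9356], [0.0016, -0.9356, -0.353], [-1.0, -0.0016, -0.0002]]
row mm [ -29.2 -268.  -378.5] deg [-1.5154e+02 -1.3000e-01  2.0000e-02] dist 0.465
row mm [  -8.5 -676.7 -575.4] deg [-1.5154e+02 -1.3000e-01  2.0000e-02] dist 0.888
row mm [ -29.2 -268.  -378.5] deg [2.846e+01 1.000e-02 9.000e-02] dist 0.465
```

```bash
python3 -m handwheel '[1,-0.03,-0.268,-0.378,28.5,0,0, 1,-0.03,-0.268,-0.378,28.5,0,0, 1,-0.03,-0.268,-0.378,28.5,0,0, 1,-0.03,-0.268,-0.378,28.5,0,0, 1,-0.03,-0.268,-0.378,28.5,0,0, 1,-0.03,-0.268,-0.378,28.5,0,0, 1,-0.03,-0.268,-0.378,28.5,0,0, 1,-0.03,-0.268,-0.378,28.5,0,0, 1,-0.03,-0.268,-0.378,28.5,0,0, 1,-0.03,-0.268,-0.378,28.5,0,0, 1,-0.03,-0.268,-0.378,28.5,0,0, 1,-0.03,-0.268,-0.378,28.5,0,0]' 80
sed -i 's/M=np.column_stack(\[\[0,0,-1\],ey,ex\])/M=np.column_stack([[0,0,-1],-ey,-ex])/' g.py
python3 - <<'E'
from g import *
st()
go([.52,.252,.26],tool(-.136))
E
```

```text
t: 1.15
tool_pos: [0.4819, -0.196, 0.2617]
tool_rot: [-2.155, 0.139, 2.151]
contact_force: [-1.0, -0.1, -0.5]
opening: 0.0854
t 1.15 p [ 0.4819 -0.196   0.2617] F [-1.03 -0.07 -0.51] T [-0.034  0.016 -0.021] op 0.0854
[[0.0016, -0.1304, -0.9915], [0.0018, -0.9915, 0.1304], [-1.0, -0.002, -0.0014]]
row mm [   2.5 -449.1   20.7] deg [ 0.3  -0.08  0.11] dist 0.45
```

```bash
python3 -m handwheel '[1,0.002,-0.449,0.021,0.3,0,0, 1,0.002,-0.449,0.021,0.3,0,0, 1,0.002,-0.449,0.021,0.3,0,0, 1,0.002,-0.449,0.021,0.3,0,0, 1,0.002,-0.449,0.021,0.3,0,0, 1,0.002,-0.449,0.021,0.3,0,0, 1,0.002,-0.449,0.021,0.3,0,0, 1,0.002,-0.449,0.021,0.3,0,0, 1,0.002,-0.449,0.021,0.3,0,0, 1,0.002,-0.449,0.021,0.3,0,0, 1,0.002,-0.449,0.021,0.3,0,0, 1,0.002,-0.449,0.021,0.3,0,0]' 80
python3 -m handwheel '[1,0,0,0,0,0,0, 1,0,0,0,0,0,0]' 
python3 - <<'E'
from g import *
import pickle
st()
im,d,c=cam('wrist'); cv2.imwrite('pics/w1.png',im); pickle.dump((im,d,c),open('w1.pkl','wb'))
go([.52,.252,.26],tool(-.136))
E
```

```text
t: 2.15
tool_pos: [0.5195, 0.2516, 0.2586]
tool_rot: [-2.149, 0.145, 2.151]
contact_force: [-0.3, 0.6, -0.8]
opening: 0.0851
t: 2.32
tool_pos: [0.52, 0.2465, 0.2588]
tool_rot: [-2.147, 0.154, 2.149]
contact_force: [-0.9, 0.1, -0.6]
opening: 0.0858
t 2.3167 p [0.52   0.2465 0.2588] F [-0.92  0.1  -0.57] T [-0.039 -0.021  0.004] op 0.0858
[[-0.0008, -0.1414, -0.9899], [-0.0009, -0.9899, 0.1414], [-1.0, 0.001, 0.0007]]
row mm [-1.  -5.9  0.9] deg [-0.4   0.02 -0.04] dist 0.006
```

View pics/w1.png

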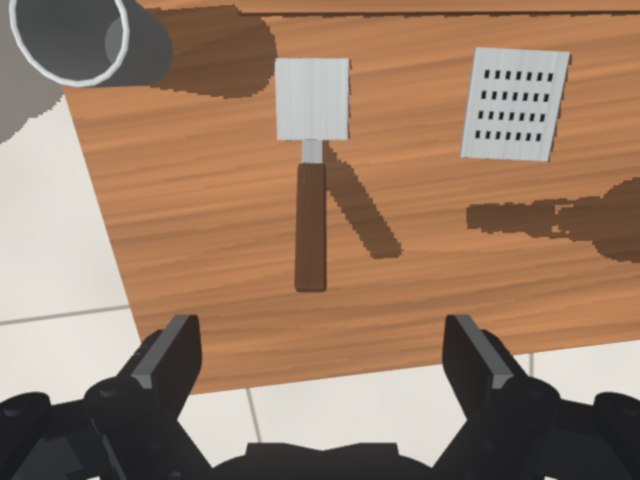

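Wrist view: the blade has corners at (276,58), (350,58), (348,140) and (277,140), with the handle from (312,164) to (310,291). The insert is at about (515,104) and the nosing's lower line near row 12. Next I'll refine from this closer view.

```bash
python3 - <<'E'
from g import *
import pickle
im,d,c=pickle.load(open('w1.pkl','rb'))
P=cloud(c,d)
print('wood',[P[v,u].round(4).tolist() for u,v in [(200,180),(430,180),(400,90),(180,300)]])
zp=.0588
for nm,q,h in [('blade',[(276,58),(350,58),(348,140),(277,140)],zp+.002),('insert',[(477,47),(570,52),(547,161),(461,157)],zp+.008)]:
    X=np.array([onplane(c,*x,h) for x in q]); f=(X[0]+X[1])/2;r=(X[2]+X[3])/2;s=(X[0]+X[3])/2-(X[1]+X[2])/2
    print(nm,X.mean(0).round(4),'front',f.round(4),np.linalg.norm(f-r).round(4),np.linalg.norm(s).round(4),'yaw',np.arctan2(*(f-r)[[1,0]]).round(4),np.arctan2(-s[0],s[1]).round(4))
for v in [165,180,200,220,240,260,280,288]:
    row=im[v].astype(int).sum(1); print(v,[P[v,u].round(4).tolist() for u in (304,312,320)])
e=[onplane(c,u,v,zp) for u,v in [(300,13),(600,14)]]; print(e, np.arctan2(-(e[0]-e[1])[0],(e[0]-e[1])[1]))
E
```

```text
wood [[0.5569, 0.3421, 0.0597], [0.5296, 0.1538, 0.0567], [0.6033, 0.1728, 0.0587], [0.4533, 0.3848, 0.0588]]
blade [0.6054 0.241  0.0608] front [0.6352 0.2363 0.0608] 0.0603 0.0563 yaw -0.1541 -0.1413
insert [0.5791 0.0892 0.0668] front [0.6183 0.0816 0.0668] 0.0798 0.0691 yaw -0.192 -0.1885
165 [[0.5594, 0.2541, 0.0819], [0.5586, 0.2481, 0.0829], [0.5577, 0.2421, 0.0822]]
180 [[0.5495, 0.2553, 0.0917], [0.5486, 0.2494, 0.0914], [0.5479, 0.2434, 0.092]]
200 [[0.5366, 0.2568, 0.1025], [0.5357, 0.2511, 0.1022], [0.5349, 0.2453, 0.1021]]
220 [[0.5245, 0.2583, 0.1137], [0.5238, 0.2526, 0.1141], [0.5228, 0.247, 0.1133]]
240 [[0.5125, 0.2598, 0.123], [0.5118, 0.2542, 0.1234], [0.5108, 0.2487, 0.1228]]
260 [[0.5015, 0.261, 0.1338], [0.5005, 0.2557, 0.1331], [0.4996, 0.2503, 0.1327]]
280 [[0.4901, 0.2625, 0.1415], [0.4887, 0.2573, 0.1401], [0.4884, 0.2518, 0.1412]]
288 [[0.485, 0.2632, 0.1431], [0.4845, 0.2578, 0.1437], [0.4836, 0.2525, 0.1435]]
[array([0.66697585, 0.24134708, 0.0588    ]), array([0.635152  , 0.02198228, 0.0588    ])] -0.14406763610793652
```

```bash
python3 - <<'E'
from g import *
st(); go([.5212,.253,.086],tool(-.143))
E
```

```text
t 2.3667 p [0.5201 0.246  0.259 ] F [0.57 0.22 0.22] T [-0.007 -0.02  -0.015] op 0.0853
[[-0.0004, -0.1424, -0.9898], [-0.0007, -0.9898, 0.1424], [-1.0, 0.0007, 0.0003]]
row mm [173.   -7.2  -0.2] deg [ 0.01  0.02 -0.04] dist 0.173
```

```bash
python3 -m handwheel '[1,0.04,-0.007,0,0,0,0, 1,0.08,-0.007,0,0,0,0, 1,0.12,-0.007,0,0,0,0, 1,0.145,-0.007,0,0,0,0, 1,0.16,-0.007,0,0,0,0, 1,0.17,-0.007,0,0,0,0, 1,0.173,-0.007,0,0,0,0, 1,0.173,-0.007,0,0,0,0, 1,0.173,-0.007,0,0,0,0]' 
python3 - <<'E'
from g import *
st(); go([.5212,.253,.086],tool(-.143))
im,d,c=cam('wrist'); cv2.imwrite('pics/w2.png',im)
E
```

```text
t: 3.12
tool_pos: [0.5222, 0.2539, 0.0879]
tool_rot: [-2.15, 0.152, 2.144]
contact_force: [0.9, 0.6, 0.4]
opening: 0.0854
t 3.1167 p [0.5222 0.2539 0.0879] F [0.89 0.59 0.36] T [-0.017  0.023  0.028] op 0.0854
[[0.0025, -0.1422, -0.9898], [0.0007, -0.9898, 0.1422], [-1.0, -0.0011, -0.0023]]
row mm [1.9 1.  0.9] deg [ 0.02 -0.13  0.06] dist 0.002
```

View pics/w2.png

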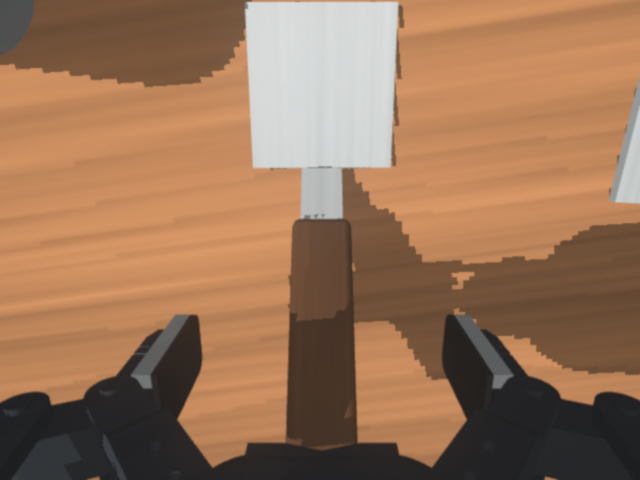

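The turner is centred between the open fingers at columns 290–355 of the handle and square to them. Closing.

```bash
python3 -m handwheel '[0.1,0.001,0,0,0,0,0, 0.1,0.001,0,0,0,0,0, 0,0.001,0,0,0,0,0, 0,0.001,0,0,0,0,0, 0,0.001,0,0,0,0,0, 0,0.001,0,0,0,0,0, 0,0.001,0,0,0,0,0, 0,0.001,0,0,0,0,0, 0,0.001,0,0,0,0,0, 0,0.001,0,0,0,0,0, 0,0.001,0,0,0,0,0, 0,0.001,0,0,0,0,0]' 80
python3 - <<'E'
from g import *
st()
E
```

```text
t: 4.17
tool_pos: [0.521, 0.2542, 0.0855]
tool_rot: [-2.148, 0.152, 2.148]
contact_force: [-2.9, 0.2, 5.0]
opening: 0.0211
t 4.1667 p [0.521  0.2542 0.0855] F [-2.86  0.22  4.98] T [-0.001  0.284  0.017] op 0.0211
[[-0.0001, -0.1413, -0.99], [0.0001, -0.99, 0.1413], [-1.0, -0.0001, 0.0002]]
```

```bash
python3 -m handwheel '[0,-0.005,0,0,0,0,0, 0,-0.02,0,0,0,0,0, 0,-0.04,0,0,0,0,0, 0,-0.06,0,0,0,0,0, 0,-0.06,0,0,0,0,0, 0,-0.06,0,0,0,0,0, 0,-0.06,0,0,0,0,0]' 
for i in 1 2 3; do python3 -m handwheel '[0,0,0,0,0,0,0]' >/dev/null; python3 -c "
from g import *
st()"; done
python3 - <<'E'
from g import *
import pickle
im,d,c=cam('wrist'); cv2.imwrite('pics/w3.png',im);pickle.dump((im,d,c),open('w3.pkl','wb'))
im,d,c=cam('side'); cv2.imwrite('pics/s3.png',im);pickle.dump((im,d,c),open('s3.pkl','wb'))
E
```

```text
t: 4.75
tool_pos: [0.5203, 0.2537, 0.1437]
tool_rot: [-2.146, 0.154, 2.15]
contact_force: [-0.8, -0.5, -2.1]
opening: 0.0205
t 4.8333 p [0.5199 0.2536 0.143 ] F [ 0.31 -0.   -1.16] T [-0.035  0.043  0.002] op 0.0208
[[-0.0033, -0.1415, -0.9899], [-0.0012, -0.9899, 0.1415], [-1.0, 0.0016, 0.0031]]
t 4.9167 p [0.52   0.2536 0.1432] F [ 0.36  0.02 -0.81] T [0.014 0.069 0.017] op 0.0211
[[-0.0031, -0.1415, -0.9899], [-0.0011, -0.9899, 0.1415], [-1.0, 0.0015, 0.0029]]
t 5.0 p [0.5203 0.2538 0.1438] F [ 0.37 -0.31 -1.66] T [ 0.032 -0.01   0.015] op 0.0206
[[-0.0022, -0.1414, -0.9899], [-0.0007, -0.99, 0.1414], [-1.0, 0.001, 0.0021]]
```

View pics/w3.png

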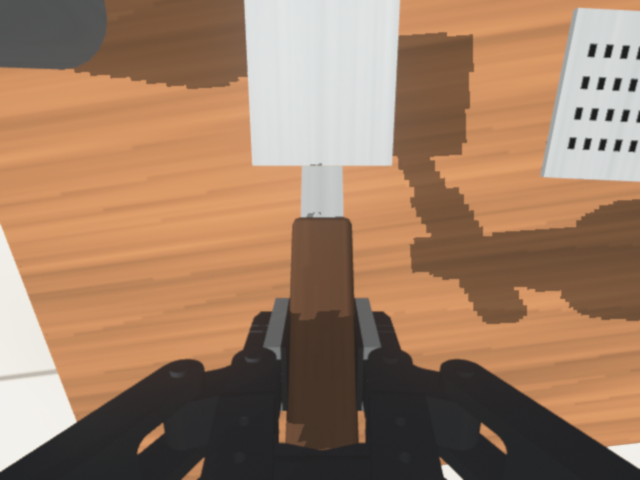

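View pics/s3.png

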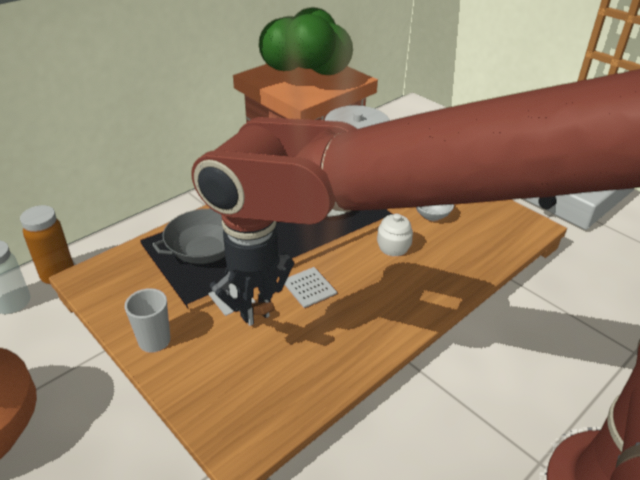

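```bash
cat > blade.py <<'E'
from g import *
import pickle,sys
im,d,c=pickle.load(open(sys.argv[1],'rb'))
P=cloud(c,d); u0,u1,v0,v1=[int(x) for x in sys.argv[2:6]]
Q=P[v0:v1,u0:u1].reshape(-1,3); Q=Q[d[v0:v1,u0:u1].ravel()>0]; m=np.median(Q,0)
A=np.c_[Q-m,np.ones(len(Q))]; co,*_=np.linalg.lstsq(A[:,[0,1,3]],Q[:,2],rcond=None)
for _ in range(3):
    r=Q[:,2]-A[:,[0,1,3]]@co; k=abs(r)<.002; co,*_=np.linalg.lstsq(A[k][:,[0,1,3]],Q[k,2],rcond=None)
ex=np.array([np.cos(YAW),np.sin(YAW)]);ey=np.array([-np.sin(YAW),np.cos(YAW)])
print('centre',m.round(4),'z',(m[2]+co[2]).round(4),'pitch deg (nose up +)',np.degrees(co[:2]@ex).round(2),'roll (left up +)',np.degrees(co[:2]@ey).round(2),'rms',r[k].std().round(5),k.sum(),len(k))
E
python3 blade.py w3.pkl 262 385 15 155
python3 - <<'E'
from g import *
import pickle
im,d,c=pickle.load(open('w3.pkl','rb'))
z=.1434-.0855+.0608
# rear corners of blade
for u,v in [(253,165),(392,165)]: print(onplane(c,u,v,z))
P=cloud(c,d); print([P[v,u].round(4).tolist() for u,v in [(450,100),(200,200),(150,250),(550,300)]])
E
python3 - <<'E'
import pickle,cv2
im=pickle.load(open('w3.pkl','rb'))[0]
E
```

```text
centre [0.6053 0.241  0.1176] z 0.2352 pitch deg (nose up +) -0.27 roll (left up +) -0.02 rms 0.00066 17100 17153
[0.57932563 0.27285501 0.1187    ]
[0.57150696 0.21794133 0.1187    ]
[[0.592, 0.1757, 0.0574], [0.5587, 0.3166, 0.058], [0.5342, 0.3517, 0.0584], [0.469, 0.1216, 0.0575]]
```

```bash
python3 - <<'E'
from g import *
st(); go([.4037,.1136,.110],tool(-.14,np.radians(-1)))
E
```

```text
t 5.1 p [0.5206 0.2539 0.1445] F [-0.17  0.97 -1.79] T [-0.07   0.095  0.031] op 0.0207
[[-0.0013, -0.1414, -0.9899], [-0.0004, -0.9899, 0.1414], [-1.0, 0.0006, 0.0012]]
row mm [ 34.7 155.4  95.9] deg [-0.11 -0.93 -0.03] dist 0.186
```

```bash
python3 -m handwheel '[0,0,0.03,0.02,0,0,0, 0,0,0.065,0.04,0,0,0, 0,0,0.1,0.06,0,-0.5,0, 0,0,0.13,0.08,0,-1,0, 0,0,0.15,0.093,0,-1,0, 0,0.01,0.155,0.096,0,-1,0, 0,0.02,0.155,0.096,0,-1,0, 0,0.03,0.155,0.096,0,-1,0, 0,0.034,0.155,0.096,0,-1,0, 0,0.034,0.155,0.096,0,-1,0, 0,0.034,0.155,0.096,0,-1,0]' 
python3 - <<'E'
from g import *
import pickle
st()
im,d,c=cam('wrist'); cv2.imwrite('pics/w4.png',im);pickle.dump((im,d,c),open('w4.pkl','wb'))
im,d,c=cam('top'); cv2.imwrite('pics/t4.png',im);pickle.dump((im,d,c),open('t4.pkl','wb'))
st(); go([.4037,.1136,.110],tool(-.14,np.radians(-1)))
E
```

```text
t: 6.02
tool_pos: [0.4041, 0.1147, 0.1107]
tool_rot: [-2.127, 0.15, 2.168]
contact_force: [0.2, 0.5, -1.5]
opening: 0.021
t 6.0167 p [0.4041 0.1147 0.1107] F [ 0.21  0.46 -1.52] T [0.009 0.083 0.031] op 0.021
[[-0.0189, -0.1404, -0.9899], [0.0024, -0.9901, 0.1404], [-0.9998, 0.0003, 0.0191]]
t 6.1167 p [0.4046 0.1146 0.1116] F [-0.7  -0.37 -1.62] T [-0.033  0.061 -0.002] op 0.0209
[[-0.0171, -0.1406, -0.9899], [0.0025, -0.9901, 0.1405], [-0.9999, -0.0001, 0.0172]]
row mm [1.6 1.2 0.8] deg [-0.06 -0.01  0.01] dist 0.002
```

View pics/w4.png

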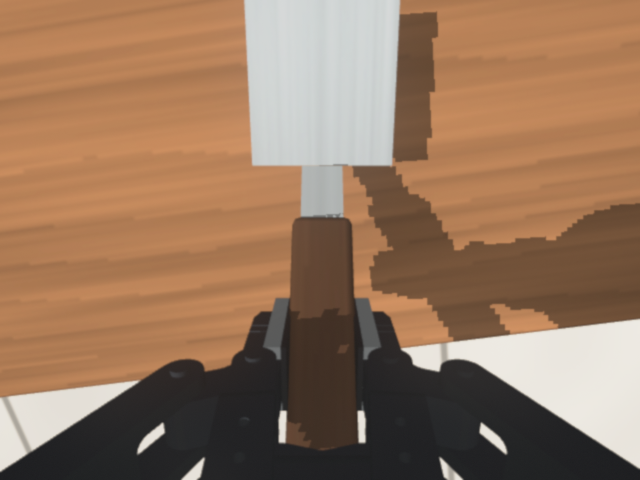

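View pics/t4.png

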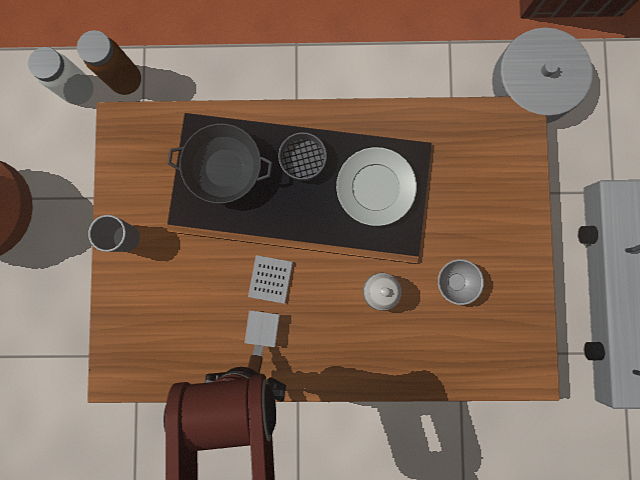

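```bash
python3 - <<'E'
from g import *
import pickle
im,d,c=pickle.load(open('t4.pkl','rb'))
cv2.imwrite('pics/t4c.png',cv2.resize(im[245:365,210:330],None,fx=5,fy=5,interpolation=cv2.INTER_CUBIC))
E
python3 -m handwheel '[0,0.007,0,0,0,0,0, 0,0.014,0,0,0,0,0, 0,0.019,0,0,0,0,0, 0,0.0205,0,0,0,0,0, 0,0.0205,0,0,0,0,0]'
python3 -m handwheel '[0,0.0008,0,0,0,0,0, 0,0.0008,0,0,0,0,0]'
python3 -m handwheel '[0,0.0008,0,0,0,0,0, 0,0.0008,0,0,0,0,0]'
```

```text
t: 6.53
tool_pos: [0.403, 0.1141, 0.0898]
tool_rot: [-2.126, 0.152, 2.168]
contact_force: [0.7, 1.0, -1.5]
opening: 0.0207
t: 6.7
tool_pos: [0.4038, 0.1142, 0.0901]
tool_rot: [-2.129, 0.151, 2.166]
contact_force: [0.7, -0.1, -1.4]
opening: 0.0207
t: 6.87
tool_pos: [0.4038, 0.1143, 0.0894]
tool_rot: [-2.129, 0.151, 2.165]
contact_force: [-0.5, -0.1, -1.6]
opening: 0.0208
```

View pics/t4c.png

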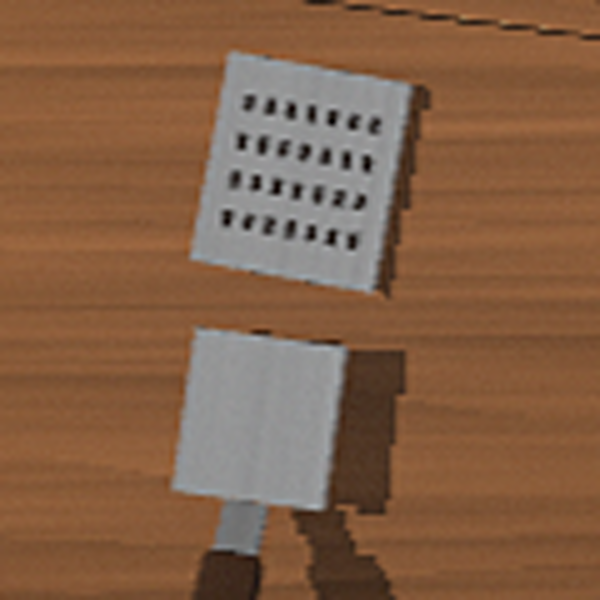

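```bash
python3 - <<'E'
from g import *
import pickle
im,d,c=pickle.load(open('t4.pkl','rb'))
f=lambda u,v,h:onplane(c,210+u/5,245+v/5,h)
B=[f(196,328,.085),f(346,347,.085),f(328,508,.0855),f(173,489,.0855)]
I=[f(232,52,.0668),f(412,84,.0668),f(377,292,.0668),f(192,258,.0668)]
ex=np.array([.99,-.14,0]);ey=np.array([.14,.99,0])
for q in B+I: print(q.round(4),'s',(q@ex).round(4),'w',(q@ey).round(4))
s=B[0]-B[1]; print('yaw',np.arctan2(-s[0],s[1])); s=I[0]-I[1]+I[3]-I[2]; print('yaw I',np.arctan2(-s[0],s[1]))
E
python3 -m handwheel '[0,0.0008,0,0,0,0,0, 0,0.0008,0,0,0,0,0]'
python3 -m handwheel '[0,0.0008,0,0,0,0,0, 0,0.0008,0,0,0,0,0]'
```

```text
[0.5214 0.1254 0.085 ] s 0.4987 w 0.1972
[0.5142 0.0702 0.085 ] s 0.4992 w 0.1414
[0.4559 0.0767 0.0855] s 0.4406 w 0.1398
[0.4631 0.1335 0.0855] s 0.4398 w 0.197
[0.6241 0.115  0.0668] s 0.6018 w 0.2012
[0.6115 0.0468 0.0668] s 0.5988 w 0.132
[0.5336 0.0602 0.0668] s 0.5198 w 0.1343
[0.5467 0.1298 0.0668] s 0.5231 w 0.205
yaw -0.1307583269900217
yaw I -0.1850764186914725
t: 7.03
tool_pos: [0.4037, 0.1142, 0.0884]
tool_rot: [-2.128, 0.151, 2.166]
contact_force: [0.0, 0.1, -1.3]
opening: 0.0204
t: 7.2
tool_pos: [0.4038, 0.1143, 0.0877]
tool_rot: [-2.129, 0.151, 2.166]
contact_force: [-0.1, 0.6, -0.8]
opening: 0.0206
```

```bash
python3 -m handwheel '[0,0.0005,0,0,0,0,0, 0,0.0005,0,0,0,0,0]'|sed -n 2,4p
python3 -m handwheel '[0,0.0005,0,0,0,0,0, 0,0.0005,0,0,0,0,0]'|sed -n 2,4p
python3 -m handwheel '[0,0.0005,0,0,0,0,0, 0,0.0005,0,0,0,0,0]'|sed -n 2,4p
```

```text
tool_pos: [0.4038, 0.1143, 0.0874]
tool_rot: [-2.129, 0.151, 2.166]
contact_force: [-1.3, 0.6, 1.0]
tool_pos: [0.4038, 0.1143, 0.087]
tool_rot: [-2.129, 0.151, 2.166]
contact_force: [-3.6, 0.7, 4.2]
tool_pos: [0.4038, 0.1143, 0.0866]
tool_rot: [-2.129, 0.151, 2.166]
contact_force: [-5.2, 0.6, 5.3]
```

```bash
python3 -m handwheel '[0,-0.0018,0,0,0,0,0, 0,-0.0018,0,0,0,0,0]'
python3 -m handwheel '[0,0,0,0,0,0,0]'
python3 - <<'E'
from g import *
st()
E
```

```text
t: 7.87
tool_pos: [0.4038, 0.1142, 0.0879]
tool_rot: [-2.129, 0.151, 2.165]
contact_force: [0.1, 0.4, -2.2]
opening: 0.0206
t: 7.95
tool_pos: [0.4036, 0.1142, 0.0876]
tool_rot: [-2.129, 0.151, 2.166]
contact_force: [0.2, 0.9, 0.3]
opening: 0.0208
t 7.95 p [0.4036 0.1142 0.0876] F [0.24 0.87 0.32] T [ 0.014 -0.046 -0.008] op 0.0208
[[-0.0172, -0.1414, -0.9898], [0.0025, -0.99, 0.1414], [-0.9998, -0.0, 0.0174]]
```

```bash
for i in 1 ; do python3 -m handwheel '[0,-0.0004,0,0,0,0,0,0,-0.0004,0,0,0,0,0]'|sed -n 2,4p; python3 -m handwheel '[0,0,0,0,0,0,0]'|sed -n 2,4p;python3 -m handwheel '[0,0,0,0,0,0,0]'|sed -n 2,4p; done
```

```text
tool_pos: [0.4034, 0.1142, 0.0879]
tool_rot: [-2.128, 0.151, 2.167]
contact_force: [-0.5, 0.2, -1.4]
tool_pos: [0.4034, 0.1142, 0.088]
tool_rot: [-2.128, 0.151, 2.167]
contact_force: [0.4, 0.1, -0.9]
tool_pos: [0.4034, 0.1142, 0.088]
tool_rot: [-2.128, 0.151, 2.167]
contact_force: [0.2, -0.4, -1.9]
```

```bash
python3 -m handwheel '[0,-0.0001,0,-0.005,0,0,0, 0,-0.0002,0,-0.01,0,0,0, 0,-0.00026,0,-0.015,0,0,0, 0,-0.0003,0,-0.018,0,0,0, 0,-0.0003,0,-0.018,0,0,0]'
python3 -m handwheel '[0,-0.0001,0,-0.003,0,0,0, 0,-0.0001,0,-0.006,0,0,0]'|sed -n 2,4p
python3 -m handwheel '[0,-0.00005,0,-0.003,0,0,0, 0,-0.0001,0,-0.006,0,0,0]'|sed -n 2,4p
python3 - <<'E'
from g import *
import pickle
st()
im,d,c=cam('top'); cv2.imwrite('pics/t5.png',cv2.resize(im[235:355,210:330],None,fx=5,fy=5,interpolation=cv2.INTER_CUBIC));pickle.dump((im,d,c),open('t5.pkl','wb'))
E
```

```text
t: 8.7
tool_pos: [0.4223, 0.1115, 0.0884]
tool_rot: [-2.128, 0.152, 2.165]
contact_force: [-0.1, 0.3, -0.7]
opening: 0.0208
tool_pos: [0.4275, 0.1108, 0.0882]
tool_rot: [-2.128, 0.151, 2.166]
contact_force: [-1.0, -0.3, -1.0]
tool_pos: [0.4337, 0.11, 0.0883]
tool_rot: [-2.128, 0.151, 2.166]
contact_force: [-0.5, 0.9, -1.9]
t 9.0333 p [0.4337 0.11   0.0883] F [-0.47  0.87 -1.87] T [-0.013  0.13   0.022] op 0.0207
[[-0.0173, -0.1414, -0.9898], [0.0025, -0.99, 0.1413], [-0.9998, -0.0, 0.0174]]
```

View pics/t5.png

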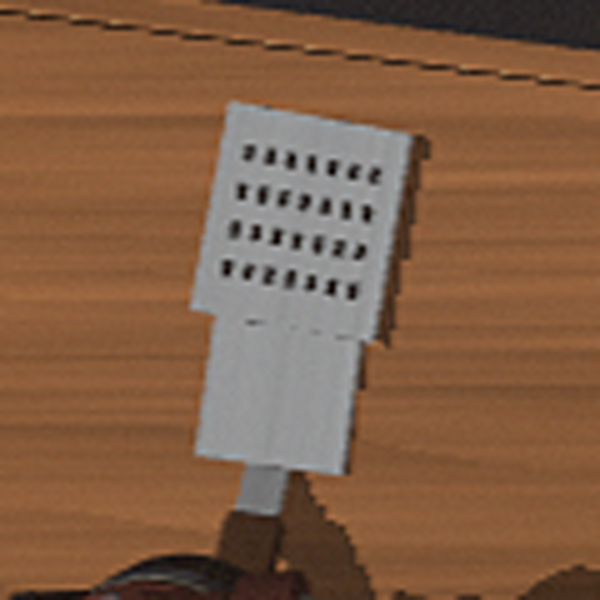

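The blade is under the near edge with no force and the insert hasn't moved (corners at about (192,310) and (377,342) in the crop). Now I'll push on.

```bash
python3 -m handwheel '[0,-0.00005,0,-0.003,0,0,0, 0,-0.0001,0,-0.006,0,0,0, 0,-0.00015,0,-0.009,0,0,0, 0,-0.0002,0,-0.012,0,0,0]'|sed -n 2,4p
python3 -m handwheel '[0,-0.00005,0,-0.003,0,0,0, 0,-0.0001,0,-0.006,0,0,0, 0,-0.00016,0,-0.009,0,0,0]'|sed -n 2,4p
python3 - <<'E'
from g import *
import pickle
st()
im,d,c=cam('top'); cv2.imwrite('pics/t6.png',cv2.resize(im[225:345,210:330],None,fx=5,fy=5,interpolation=cv2.INTER_CUBIC));pickle.dump((im,d,c),open('t6.pkl','wb'))
E
```

```text
tool_pos: [0.4453, 0.1083, 0.0882]
tool_rot: [-2.128, 0.151, 2.167]
contact_force: [-1.1, -0.6, -0.9]
tool_pos: [0.4544, 0.107, 0.0882]
tool_rot: [-2.128, 0.151, 2.166]
contact_force: [-1.2, -0.7, -0.8]
t 9.6667 p [0.4544 0.107  0.0882] F [-1.17 -0.69 -0.8 ] T [-0.014  0.276  0.02 ] op 0.0208
[[-0.0176, -0.1413, -0.9898], [0.0025, -0.99, 0.1413], [-0.9998, 0.0, 0.0177]]
```

View pics/t6.png

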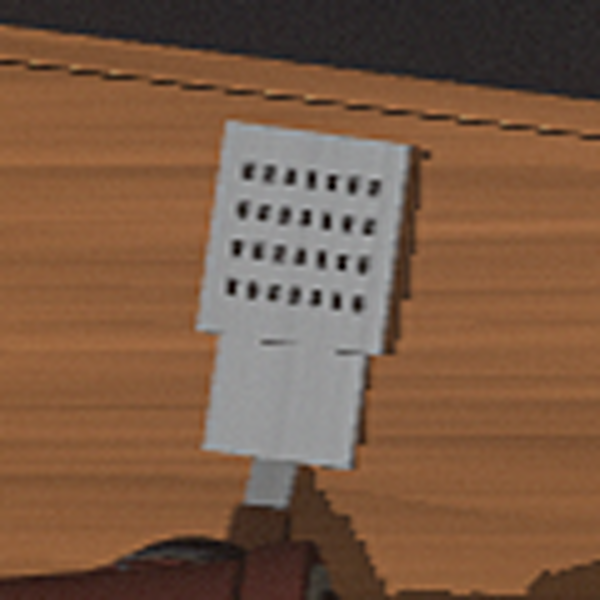

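```bash
python3 -m handwheel '[0,-0.00005,0,-0.003,0,0,0, 0,-0.0001,0,-0.006,0,0,0, 0,-0.00014,0,-0.008,0,0,0]'|sed -n 2,4p
python3 -m handwheel '[0,0,0,-0.001,0,0,0]'|sed -n 2,4p
python3 -m handwheel '[0,0,0,-0.001,0,0,0]'|sed -n 2,4p
python3 -m handwheel '[0,-0.00005,0,-0.001,0,0,0]'|sed -n 2,4p
```

```text
tool_pos: [0.4624, 0.1059, 0.0883]
tool_rot: [-2.129, 0.151, 2.166]
contact_force: [-1.4, -0.3, -1.2]
tool_pos: [0.4634, 0.1057, 0.0883]
tool_rot: [-2.128, 0.151, 2.166]
contact_force: [-1.0, 1.3, -0.3]
tool_pos: [0.4642, 0.1056, 0.0882]
tool_rot: [-2.128, 0.151, 2.166]
contact_force: [-0.9, 0.7, -0.7]
tool_pos: [0.4651, 0.1055, 0.0882]
tool_rot: [-2.128, 0.151, 2.166]
contact_force: [-0.7, 0.3, -1.3]
```

```bash
python3 -m handwheel '[0,0,0,-0.0007,0,0,0]'|sed -n 2,4p
python3 -m handwheel '[0,0,0,-0.0007,0,0,0]'|sed -n 2,4p
python3 -m handwheel '[0,-0.00003,0,-0.0007,0,0,0]'|sed -n 2,4p
```

```text
tool_pos: [0.4658, 0.1054, 0.0883]
tool_rot: [-2.128, 0.151, 2.166]
contact_force: [-2.3, -0.1, -0.5]
tool_pos: [0.4658, 0.1054, 0.0882]
tool_rot: [-2.126, 0.151, 2.168]
contact_force: [-6.5, 0.5, 2.3]
tool_pos: [0.4658, 0.1054, 0.0881]
tool_rot: [-2.124, 0.151, 2.17]
contact_force: [-9.1, 0.8, 4.3]
```

```bash
python3 -m handwheel '[0,-0.0003,0,0.0004,0,0,0]'|sed -n 2,4p
python3 -m handwheel '[0,0,0,0,0,0,0, 0,0,0,0,0,0,0]'|sed -n 2,4p
python3 - <<'E'
from g import *
import pickle
st()
im,d,c=cam('top'); cv2.imwrite('pics/t7.png',cv2.resize(im[225:345,210:330],None,fx=5,fy=5,interpolation=cv2.INTER_CUBIC));pickle.dump((im,d,c),open('t7.pkl','wb'))
im,d,c=cam('side'); cv2.imwrite('pics/s7.png',cv2.resize(im[240:340,200:360],None,fx=5,fy=5,interpolation=cv2.INTER_CUBIC));pickle.dump((im,d,c),open('s7.pkl','wb'))
st()
E
```

```text
tool_pos: [0.4659, 0.1053, 0.0884]
tool_rot: [-2.126, 0.151, 2.169]
contact_force: [-2.6, 0.1, -1.3]
tool_pos: [0.4659, 0.1053, 0.0882]
tool_rot: [-2.126, 0.151, 2.168]
contact_force: [-4.7, -0.1, 1.0]
t 10.7167 p [0.4659 0.1053 0.0882] F [-4.67 -0.06  0.95] T [ 0.056  0.968 -0.004] op 0.0212
[[-0.0193, -0.1413, -0.9898], [0.0025, -0.99, 0.1412], [-0.9998, 0.0003, 0.0195]]
t 10.8167 p [0.4659 0.1053 0.0882] F [-5.1   1.03  1.22] T [0.129 0.9   0.03 ] op 0.021
[[-0.0195, -0.1413, -0.9898], [0.0025, -0.99, 0.1413], [-0.9998, 0.0002, 0.0196]]
```

View pics/t7.png

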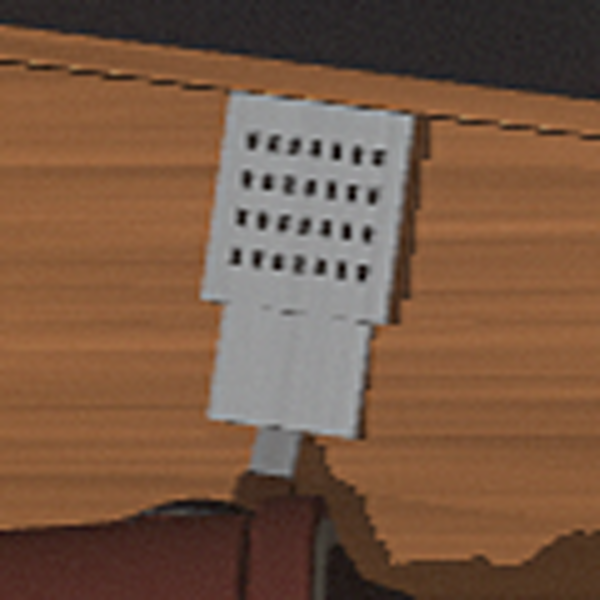

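View pics/s7.png

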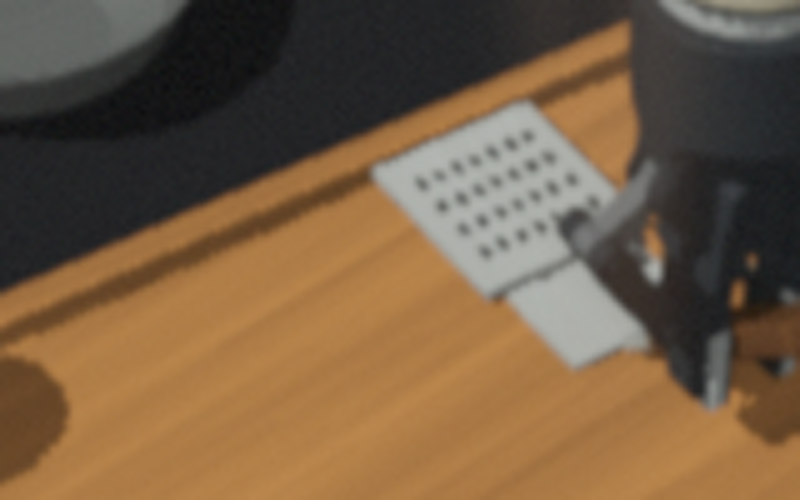

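Insert sits against the strip and looks square (far edge (228,92) to (413,113), parallel to the nosing line). I'll lift slightly so that the 5 N comes from the insert only, and hold.

```bash
python3 -m handwheel '[0,-0.0004,0,0,0,0,0, 0,-0.0004,0,0,0,0,0]'|sed -n 2,4p
python3 -m handwheel '[0,0,0,0,0,0,0, 0,0,0,0,0,0,0]'|sed -n 2,4p
python3 -m handwheel '[0,0,0,0,0,0,0]'|sed -n 2,4p
```

```text
tool_pos: [0.4661, 0.1052, 0.0885]
tool_rot: [-2.127, 0.151, 2.168]
contact_force: [-5.0, -0.1, -0.6]
tool_pos: [0.4661, 0.1053, 0.0885]
tool_rot: [-2.127, 0.151, 2.168]
contact_force: [-5.2, 0.7, -0.1]
tool_pos: [0.4661, 0.1052, 0.0886]
tool_rot: [-2.127, 0.151, 2.168]
contact_force: [-5.7, -0.1, -1.1]
```

The 5 N press was held for over 0.5 s, nearly clear of the wood. Next I'll retreat 5 mm from the teeth and start the lifting arc.

```bash
python3 -m handwheel '[0,0,0,0.003,0,0,0, 0,0,0,0.005,0,0,0, 0,-0.0033,0,0.0048,0,0,0, 0,-0.0063,0,0.0048,0,0,0, 0,-0.0093,0,0.0048,0,0,0, 0,-0.0123,0,0.0044,0,0,0, 0,-0.0152,0,0.0039,0,0,0, 0,-0.0152,0,0.0039,0,0,0]'
python3 - <<'E'
from g import *
import pickle
st()
im,d,c=cam('top'); cv2.imwrite('pics/t8.png',cv2.resize(im[225:345,210:330],None,fx=5,fy=5,interpolation=cv2.INTER_CUBIC));pickle.dump((im,d,c),open('t8.pkl','wb'))
im,d,c=cam('side'); cv2.imwrite('pics/s8.png',cv2.resize(im[240:340,200:360],None,fx=5,fy=5,interpolation=cv2.INTER_CUBIC));pickle.dump((im,d,c),open('s8.pkl','wb'))
E
```

```text
t: 11.9
tool_pos: [0.4639, 0.1058, 0.1053]
tool_rot: [-2.13, 0.151, 2.164]
contact_force: [-0.3, -0.3, -2.2]
opening: 0.0208
t 11.9 p [0.4639 0.1058 0.1053] F [-0.27 -0.31 -2.17] T [-0.005  0.152 -0.02 ] op 0.0208
[[-0.0156, -0.1414, -0.9898], [0.0026, -0.9899, 0.1414], [-0.9999, -0.0003, 0.0158]]
```

View pics/t8.png

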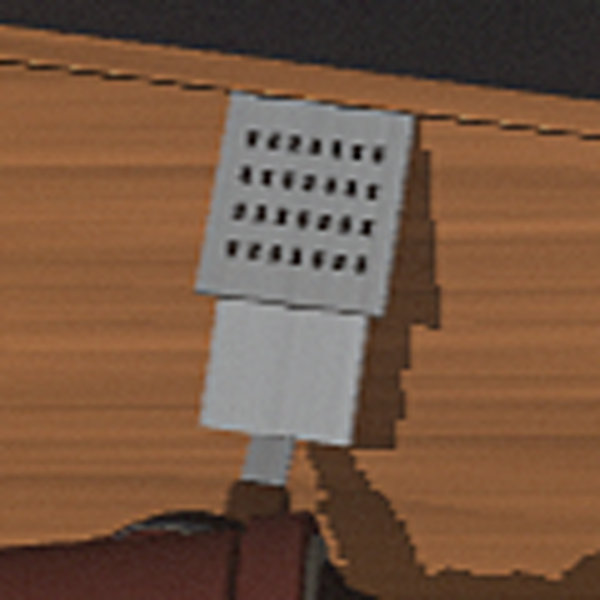

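View pics/s8.png

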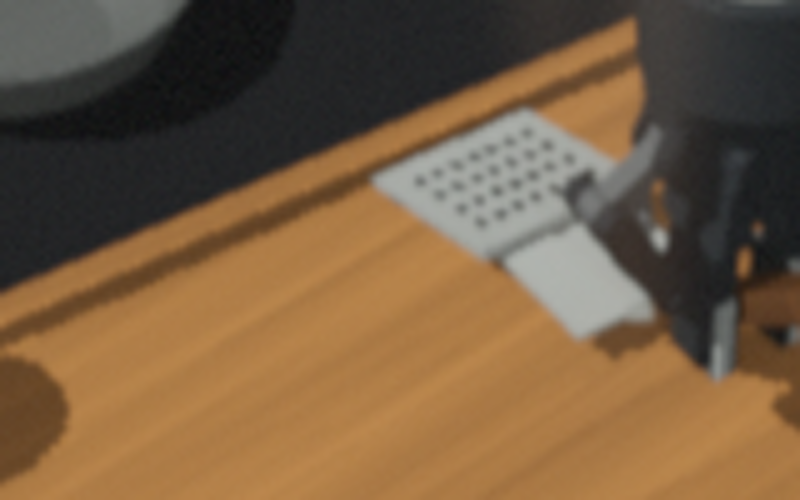

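The insert is hinging on the strip, with its near edge lifted to about row 300 in the top crop and forces low. Continuing to about 45°.

```bash
python3 -m handwheel '[0,-0.0043,0,0,0,0,0, 0,-0.0099,0,-0.002,0,0,0, 0,-0.0153,0,-0.0041,0,0,0, 0,-0.0204,0,-0.0071,0,0,0, 0,-0.0253,0,-0.0103,0,0,0, 0,-0.0297,0,-0.0141,0,0,0, 0,-0.0297,0,-0.0141,0,0,0, 0,-0.0297,0,-0.0141,0,0,0]'
python3 - <<'E'
from g import *
import pickle
st()
im,d,c=cam('top'); cv2.imwrite('pics/t9.png',cv2.resize(im[225:345,210:330],None,fx=5,fy=5,interpolation=cv2.INTER_CUBIC));pickle.dump((im,d,c),open('t9.pkl','wb'))
im,d,c=cam('side'); cv2.imwrite('pics/s9.png',cv2.resize(im[220:340,200:360],None,fx=5,fy=5,interpolation=cv2.INTER_CUBIC));pickle.dump((im,d,c),open('s9.pkl','wb'))
E
```

```text
t: 12.67
tool_pos: [0.4782, 0.1037, 0.1342]
tool_rot: [-2.129, 0.151, 2.165]
contact_force: [-0.3, -0.2, -2.2]
opening: 0.0208
t 12.6667 p [0.4782 0.1037 0.1342] F [-0.31 -0.18 -2.2 ] T [0.051 0.152 0.007] op 0.0208
[[-0.0165, -0.1415, -0.9898], [0.0026, -0.9899, 0.1415], [-0.9999, -0.0002, 0.0167]]
```

View pics/t9.png

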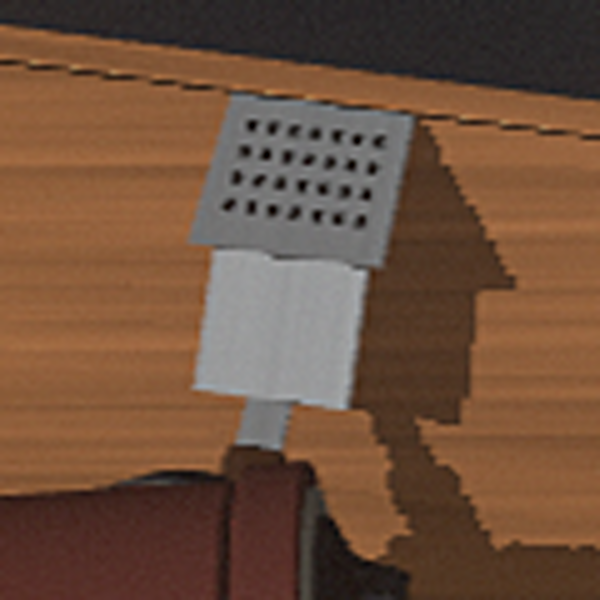

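View pics/s9.png

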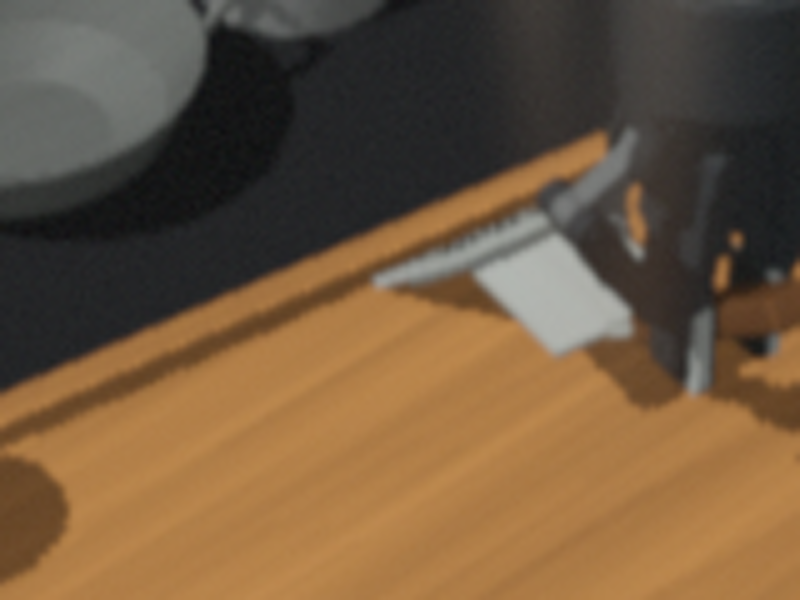

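```bash
python3 -m handwheel '[0,-0.0032,0,-0.003,0,0,0, 0,-0.0063,0,-0.006,0,0,0, 0,-0.0091,0,-0.0098,0,0,0, 0,-0.0118,0,-0.0136,0,0,0, 0,-0.0138,0,-0.0172,0,0,0, 0,-0.0157,0,-0.0208,0,0,0, 0,-0.0174,0,-0.0252,0,0,0, 0,-0.0189,0,-0.0297,0,0,0, 0,-0.0189,0,-0.0297,0,0,0]'
python3 - <<'E'
from g import *
import pickle
st()
im,d,c=cam('top'); cv2.imwrite('pics/t10.png',cv2.resize(im[215:335,210:330],None,fx=5,fy=5,interpolation=cv2.INTER_CUBIC));pickle.dump((im,d,c),open('t10.pkl','wb'))
im,d,c=cam('side'); cv2.imwrite('pics/s10.png',cv2.resize(im[220:340,200:360],None,fx=5,fy=5,interpolation=cv2.INTER_CUBIC));pickle.dump((im,d,c),open('s10.pkl','wb'))
E
```

```text
t: 13.52
tool_pos: [0.5085, 0.0993, 0.1527]
tool_rot: [-2.13, 0.151, 2.164]
contact_force: [0.0, 0.0, -1.4]
opening: 0.0209
t 13.5167 p [0.5085 0.0993 0.1527] F [ 0.02  0.   -1.35] T [0.074 0.062 0.01 ] op 0.0209
[[-0.0159, -0.1416, -0.9898], [0.0025, -0.9899, 0.1416], [-0.9999, -0.0002, 0.0161]]
```

View pics/t10.png

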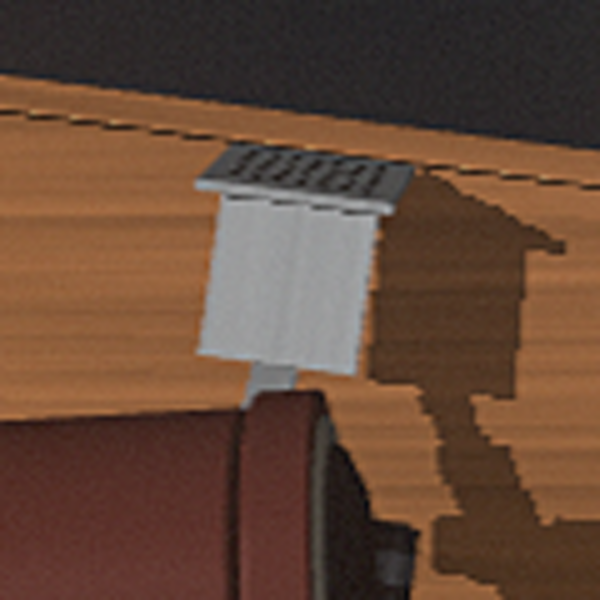

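View pics/s10.png

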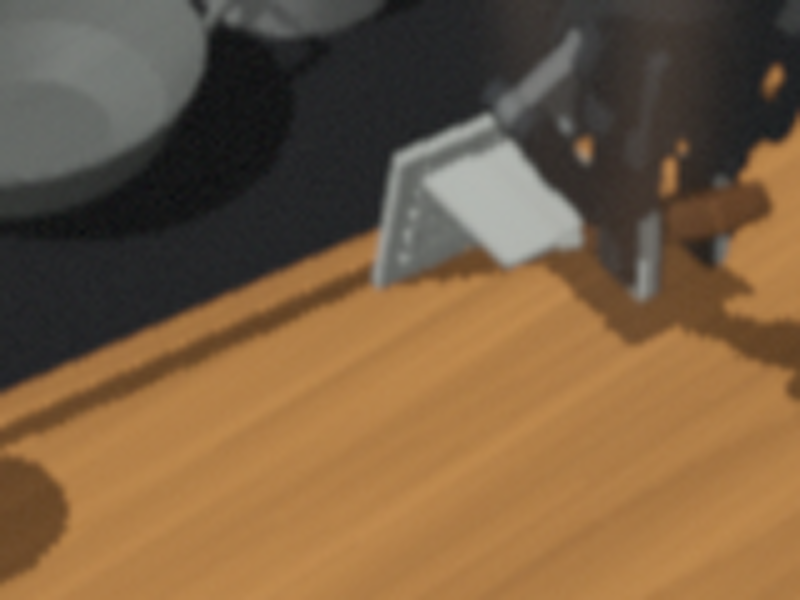

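About 73° now, and clean. Pushing the top slowly past the balance point.

```bash
python3 -m handwheel '[0,-0.0011,0,-0.004,0,0,0, 0,-0.0017,0,-0.008,0,0,0, 0,-0.0022,0,-0.012,0,0,0, 0,-0.0023,0,-0.015,0,0,0, 0,-0.0023,0,-0.018,0,0,0, 0,-0.0023,0,-0.02,0,0,0, 0,-0.0023,0,-0.022,0,0,0, 0,-0.0023,0,-0.024,0,0,0, 0,-0.0023,0,-0.024,0,0,0]'
python3 - <<'E'
from g import *
import pickle
st()
im,d,c=cam('top'); cv2.imwrite('pics/t11.png',cv2.resize(im[195:315,210:330],None,fx=5,fy=5,interpolation=cv2.INTER_CUBIC));pickle.dump((im,d,c),open('t11.pkl','wb'))
im,d,c=cam('side'); cv2.imwrite('pics/s11.png',cv2.resize(im[220:340,200:360],None,fx=5,fy=5,interpolation=cv2.INTER_CUBIC));pickle.dump((im,d,c),open('s11.pkl','wb'))
E
```

```text
t: 14.37
tool_pos: [0.5314, 0.0959, 0.1539]
tool_rot: [-2.129, 0.151, 2.166]
contact_force: [-0.8, 0.6, -2.1]
opening: 0.0206
t 14.3667 p [0.5314 0.0959 0.1539] F [-0.82  0.56 -2.1 ] T [-0.004  0.062  0.025] op 0.0206
[[-0.0172, -0.1415, -0.9898], [0.0024, -0.9899, 0.1415], [-0.9998, 0.0, 0.0174]]
```

View pics/t11.png

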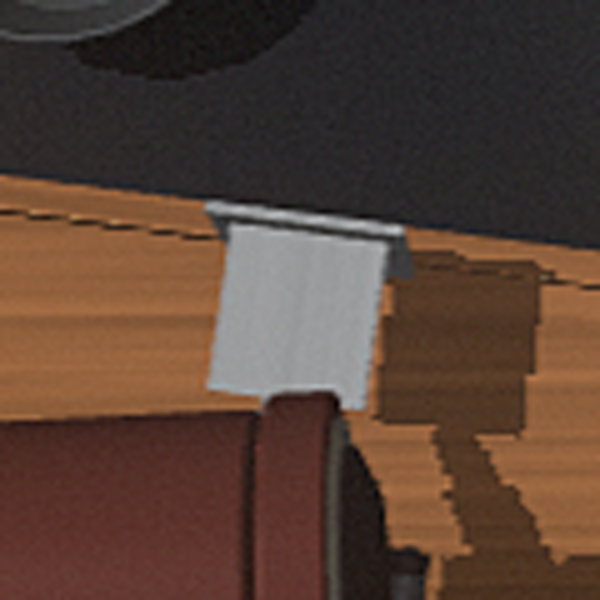

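View pics/s11.png

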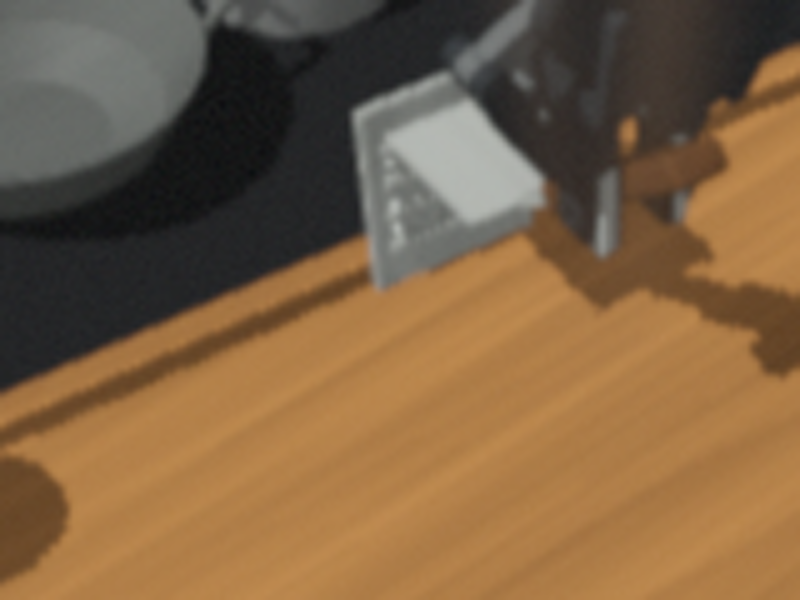

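Standing vertical against the strip. A little more push.

```bash
python3 -m handwheel '[0,0,0,-0.002,0,0,0, 0,0,0,-0.004,0,0,0, 0,0,0,-0.006,0,0,0, 0,0,0,-0.008,0,0,0, 0,0,0,-0.01,0,0,0, 0,0,0,-0.01,0,0,0, 0,0,0,-0.01,0,0,0, 0,0,0,-0.01,0,0,0]'
python3 - <<'E'
from g import *
import pickle
st()
im,d,c=cam('top'); cv2.imwrite('pics/t12.png',cv2.resize(im[175:295,210:330],None,fx=5,fy=5,interpolation=cv2.INTER_CUBIC));pickle.dump((im,d,c),open('t12.pkl','wb'))
im,d,c=cam('side'); cv2.imwrite('pics/s12.png',cv2.resize(im[220:340,200:360],None,fx=5,fy=5,interpolation=cv2.INTER_CUBIC));pickle.dump((im,d,c),open('s12.pkl','wb'))
E
```

```text
t: 15.13
tool_pos: [0.541, 0.0946, 0.1537]
tool_rot: [-2.128, 0.151, 2.166]
contact_force: [0.0, 0.5, -2.4]
opening: 0.0211
t 15.1333 p [0.541  0.0946 0.1537] F [ 0.    0.54 -2.43] T [-0.034  0.054 -0.009] op 0.0211
[[-0.0174, -0.1414, -0.9898], [0.0025, -0.99, 0.1414], [-0.9998, -0.0, 0.0176]]
```

View pics/t12.png

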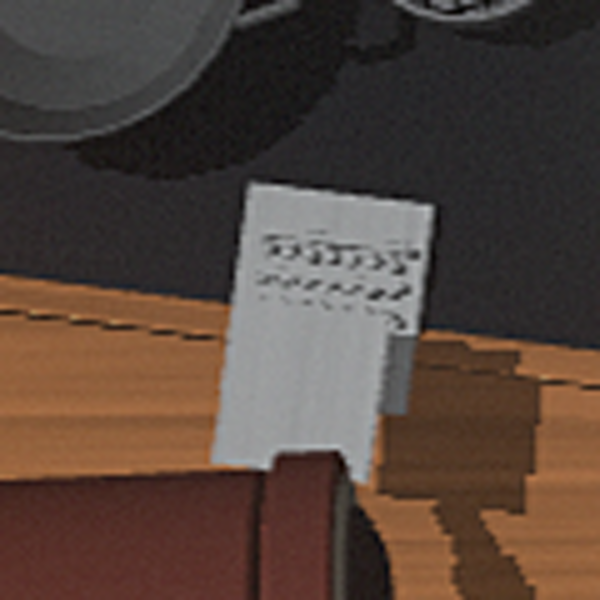

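View pics/s12.png

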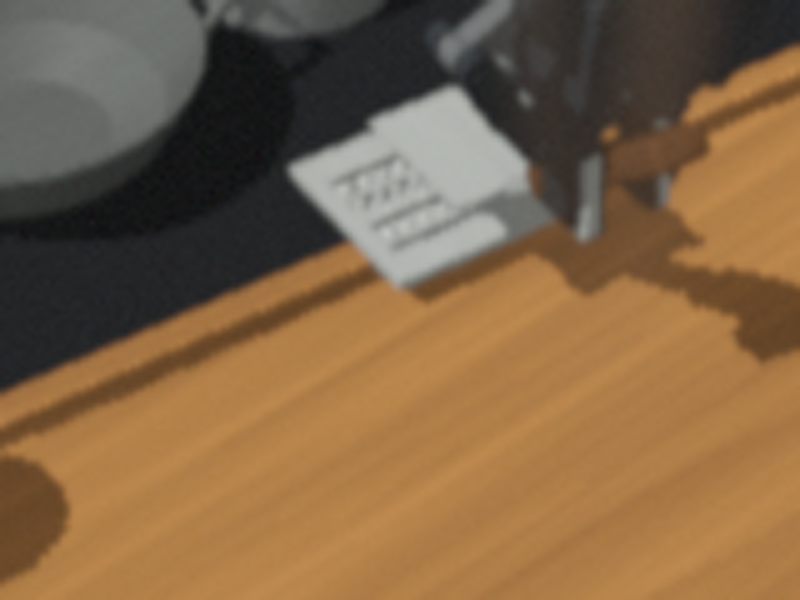

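```bash
python3 - <<'E'
from g import *
import pickle
im,d,c=pickle.load(open('t12.pkl','rb'))
ex=np.array([.9909,-.1346,0]); e0=np.array([.6518,.0471,.0708])
for u,v in [(248,185),(435,207),(405,413)]:
    q=onplane(c,210+u/5,175+v/5,.0748); print(q.round(4),'x rel slab',((q-e0)@ex).round(4))
P=cloud(c,d)
for u,v in [(300,215),(400,225),(410,300),(395,400)]:
    U,V=int(210+u/5),int(175+v/5); print(P[V-1:V+2,U-1:U+2].reshape(-1,3).mean(0).round(4))
E
```

```text
[0.7057 0.1081 0.0748] x rel slab 0.0452
[0.6967 0.0374 0.0748] x rel slab 0.0458
[0.619  0.0489 0.0748] x rel slab -0.0328
[0.6941 0.0884 0.0749]
[0.6762 0.0432 0.1831]
[0.6615 0.0469 0.0748]
[0.6238 0.0526 0.0756]
```

It has flipped teeth-up: the sheet's top measures 0.0749 (expected 0.0748), and its centre is about +6 mm past the slab edge. Backing away, then I'll set the turner down on the left.

```bash
python3 -m handwheel '[0,-0.004,0,0.005,0,1,0, 0,-0.006,0,0.02,0,1,0, 0,-0.006,0,0.04,0,1,0, 0,-0.006,0,0.06,0,1,0, 0,-0.006,0,0.08,0,1,0, 0,-0.006,-0.03,0.085,0,1,0, 0,-0.006,-0.065,0.085,0,1,0, 0,-0.006,-0.1,0.08,0,1,0, 0,-0.006,-0.13,0.07,0,1,0, 0,-0.006,-0.15,0.06,0,1,0, 0,-0.006,-0.155,0.055,0,1,0, 0,-0.006,-0.155,0.055,0,1,0]'
python3 -m handwheel '[0,0,0,0,0,0,0, 0,0,0,0,0,0,0]' >/dev/null
python3 - <<'E'
from g import *
import pickle
st()
im,d,c=cam('wrist'); cv2.imwrite('pics/w13.png',im);pickle.dump((im,d,c),open('w13.pkl','wb'))
E
python3 blade.py w13.pkl 262 385 15 155
```

```text
t: 16.23
tool_pos: [0.5092, 0.2567, 0.1607]
tool_rot: [-2.149, 0.151, 2.149]
contact_force: [0.6, -0.2, -1.8]
opening: 0.0207
t 16.4 p [0.5081 0.2548 0.1605] F [-0.13 -0.64 -0.9 ] T [-0.036  0.056 -0.009] op 0.0206
[[-0.0008, -0.1423, -0.9898], [-0.0006, -0.9898, 0.1423], [-1.0, 0.0007, 0.0007]]
centre [0.5931 0.2419 0.1343] z 0.2687 pitch deg (nose up +) -0.23 roll (left up +) -0.07 rms 0.00067 17121 17169
```

View pics/w13.png

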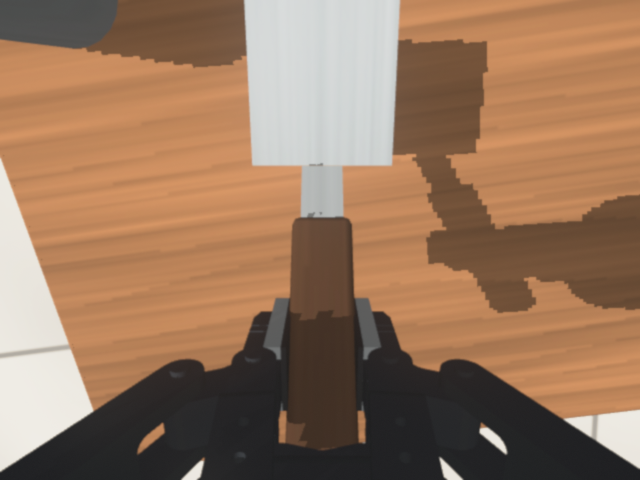

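```bash
python3 -m handwheel '[0,0.015,0,0,0,0,0, 0,0.03,0,0,0,0,0, 0,0.045,0,0,0,0,0, 0,0.057,0,0,0,0,0, 0,0.065,0,0,0,0,0, 0,0.07,0,0,0,0,0, 0,0.071,0,0,0,0,0, 0,0.071,0,0,0,0,0]'|sed -n 2,4p
for i in 1; do python3 -m handwheel '[0,0.001,0,0,0,0,0, 0,0.001,0,0,0,0,0]'|sed -n 2,4p; done
python3 -m handwheel '[0,0.0007,0,0,0,0,0, 0,0.0007,0,0,0,0,0]'|sed -n 2,4p
python3 -m handwheel '[0,0.0005,0,0,0,0,0, 0,0.0005,0,0,0,0,0]'|sed -n 2,4p
```

```text
tool_pos: [0.5087, 0.2557, 0.0899]
tool_rot: [-2.148, 0.153, 2.148]
contact_force: [-0.8, 0.6, -1.9]
tool_pos: [0.5092, 0.2561, 0.0896]
tool_rot: [-2.149, 0.152, 2.146]
contact_force: [-0.1, -0.4, 0.0]
tool_pos: [0.5089, 0.256, 0.0885]
tool_rot: [-2.148, 0.152, 2.147]
contact_force: [-0.8, -0.4, -0.9]
tool_pos: [0.5086, 0.2559, 0.0876]
tool_rot: [-2.148, 0.152, 2.148]
contact_force: [0.0, -0.3, -1.1]
```

```bash
python3 -m handwheel '[0,0.0005,0,0,0,0,0, 0,0.0005,0,0,0,0,0]'|sed -n 2,4p
python3 -m handwheel '[0,0.0005,0,0,0,0,0, 0,0.0005,0,0,0,0,0]'|sed -n 2,4p
python3 -m handwheel '[0,0.0004,0,0,0,0,0, 0,0.0004,0,0,0,0,0]'|sed -n 2,4p
```

```text
tool_pos: [0.5085, 0.2558, 0.0869]
tool_rot: [-2.148, 0.153, 2.148]
contact_force: [-0.1, -0.1, -2.3]
tool_pos: [0.5086, 0.2558, 0.0864]
tool_rot: [-2.148, 0.153, 2.148]
contact_force: [-0.1, 0.9, -1.3]
tool_pos: [0.5086, 0.2558, 0.086]
tool_rot: [-2.148, 0.153, 2.148]
contact_force: [-0.2, 0.8, -2.1]
```

```bash
python3 -m handwheel '[0,0.0004,0,0,0,0,0, 0,0.0004,0,0,0,0,0]'|sed -n 2,4p
python3 -m handwheel '[0,0.0004,0,0,0,0,0, 0,0.0004,0,0,0,0,0]'|sed -n 2,4p
```

```text
tool_pos: [0.5087, 0.2558, 0.0858]
tool_rot: [-2.148, 0.153, 2.148]
contact_force: [-0.4, -0.5, -0.5]
tool_pos: [0.5088, 0.2559, 0.0857]
tool_rot: [-2.148, 0.153, 2.148]
contact_force: [-1.6, 0.6, 0.5]
```

Blade is resting on the wood with about 2 N. Opening.

```bash
python3 -m handwheel '[0.3,0,0,0,0,0,0, 0.35,0,0,0,0,0,0, 0.4,0,0,0,0,0,0, 0.6,0,0,0,0,0,0, 0.8,0,0,0,0,0,0, 0.9,0,0,0,0,0,0, 0.9,0,0,0,0,0,0, 0.9,0,0,0,0,0,0]' 20
python3 - <<'E'
from g import *
import pickle
im,d,c=cam('wrist'); cv2.imwrite('pics/w14.png',im)
st()
E
```

```text
t: 19.12
tool_pos: [0.5086, 0.2558, 0.0854]
tool_rot: [-2.148, 0.153, 2.148]
contact_force: [1.1, 1.3, 0.4]
opening: 0.0771
t 19.1667 p [0.5086 0.2558 0.0853] F [-0.31 -0.29  0.02] T [ 0.021 -0.009 -0.009] op 0.0767
[[-0.0, -0.1414, -0.99], [-0.0, -0.99, 0.1414], [-1.0, 0.0, 0.0]]
```

View pics/w14.png

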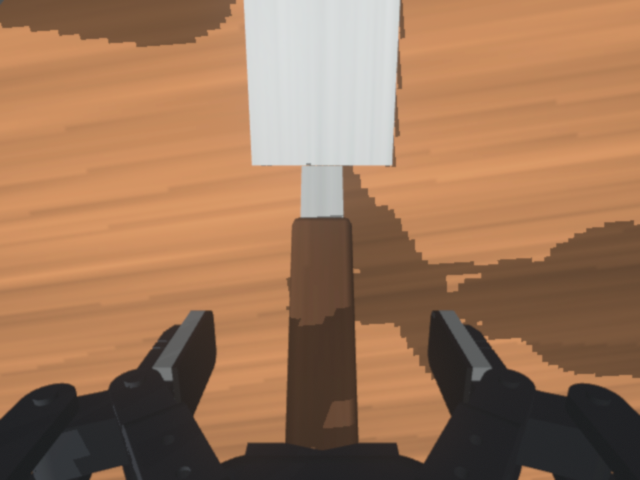

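Free on both sides: the handle is at columns 290–355, the fingers at about 215 and 430. Lifting straight up.

```bash
python3 -m handwheel '[0.9,-0.02,0,0,0,0,0, 0.9,-0.05,0,0,0,0,0, 0.9,-0.085,0,0,0,0,0, 0.9,-0.12,0,0,0,0,0, 0.9,-0.155,0,0,0,0,0, 0.9,-0.185,0,0,0,0,0, 0.9,-0.2,0,0,0,0,0, 0.9,-0.2,0,0,0,0,0, 0.9,-0.2,0,0,0,0,0, 0.9,-0.2,0,0,0,0,0]'
python3 - <<'E'
from g import *
import pickle
im,d,c=cam('wrist'); cv2.imwrite('pics/w15.png',im);pickle.dump((im,d,c),open('w15.pkl','wb'))
im,d,c=cam('top'); cv2.imwrite('pics/t15.png',im);pickle.dump((im,d,c),open('t15.pkl','wb'))
st()
E
```

```text
t: 20.0
tool_pos: [0.5079, 0.2556, 0.2834]
tool_rot: [-2.146, 0.154, 2.151]
contact_force: [-0.6, -0.6, -0.1]
opening: 0.0771
t 20.1 p [0.5077 0.2555 0.2826] F [-0.59  0.43 -0.56] T [0.003 0.022 0.074] op 0.0768
[[-0.004, -0.1414, -0.9899], [-0.0014, -0.9899, 0.1414], [-1.0, 0.0019, 0.0038]]
```

View pics/w15.png

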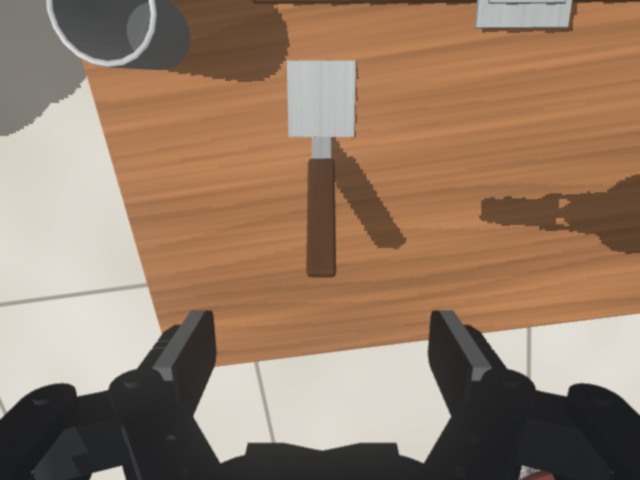

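View pics/t15.png

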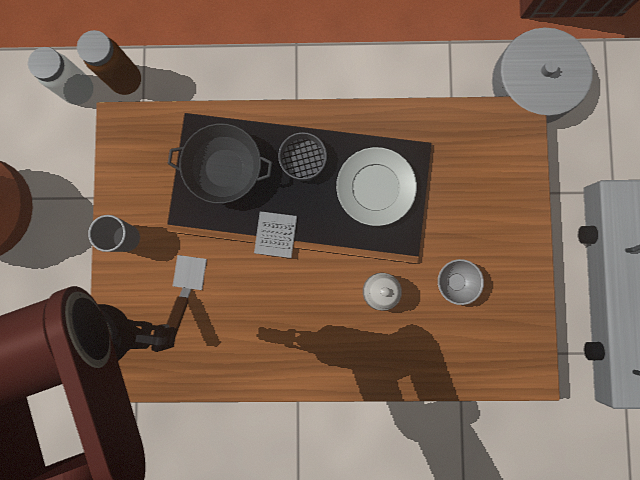

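```bash
python3 - <<'E'
from g import *
import pickle
im,d,c=pickle.load(open('t15.pkl','rb'))
cv2.imwrite('pics/t15c.png',cv2.resize(im[195:295,160:320],None,fx=5,fy=5,interpolation=cv2.INTER_CUBIC))
P=cloud(c,d)
for n,(u0,u1,v0,v1) in dict(insert=(262,292,217,252),blade=(178,202,262,285)).items():
    Q=P[v0:v1,u0:u1].reshape(-1,3); m=Q.mean(0); A=np.c_[Q[:,:2]-m[:2],np.ones(len(Q))]; co=np.linalg.lstsq(A,Q[:,2],rcond=None)[0]; print(n,m.round(4),np.percentile(Q[:,2],[5,50,95]).round(4),'slopes',co[:2].round(3))
ini=pickle.load(open('top0.pkl','rb'))[0]; df=cv2.absdiff(im,ini).sum(2); 
for n,(u,v) in dict(kadai=(220,163),sieve=(303,156),mel=(376,187),salt=(382,292),kat=(461,282),tum=(107,233)).items(): print(n,(df[v-25:v+25,u-15:u+15]>60).sum())
E
```

```text
insert [0.6635 0.0759 0.0771] [0.0723 0.076  0.0804] slopes [-0.227 -0.299]
blade [0.5919 0.2418 0.0664] [0.058  0.0611 0.0642] slopes [-0.233 -2.536]
kadai 0
sieve 0
mel 0
salt 0
kat 0
tum 0
```

View pics/t15c.png

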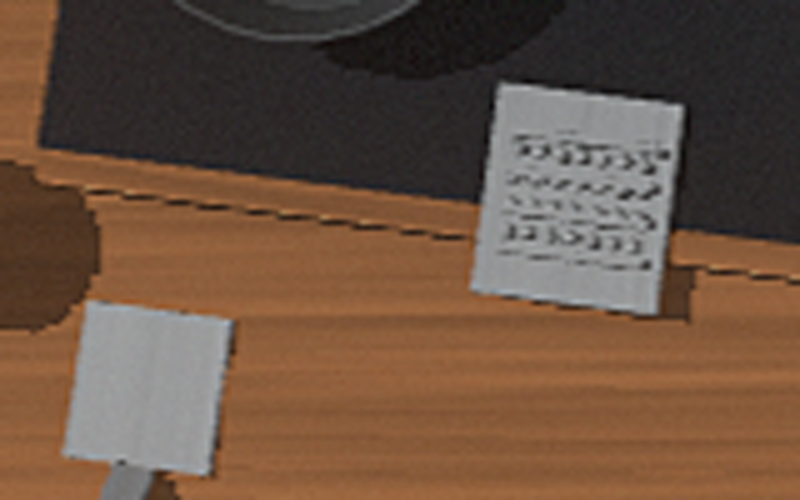

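```bash
python3 - <<'E'
from g import *
import pickle
im,d,c=pickle.load(open('t15.pkl','rb'))
P=cloud(c,d)
# flat bare strips of sheet: far margin & near margin
for n,pts in dict(far=[(530,105),(590,110),(650,117)],near=[(500,285),(560,290),(630,298)],right=[(672,150),(668,200)]).items():
    print(n,[np.median(P[int(195+v/5)-1:int(195+v/5)+2,int(160+u/5)-1:int(160+u/5)+2].reshape(-1,3),0).round(4).tolist() for u,v in pts])
ex=np.array([.9909,-.1346,0]); e0=np.array([.6518,.0471,.0708])
C=[onplane(c,160+u/5,195+v/5,.0748) for u,v in [(498,83),(685,103),(657,316),(470,291)]]
print('centre',np.mean(C,0).round(4),'rel slab',((np.mean(C,0)-e0)@ex).round(4),'len',np.linalg.norm((C[0]+C[1]-C[2]-C[3])/2).round(4))
a,b=[onplane(c,160+u/5,195+v/5,.0708) for u,v in [(40,148),(800,243)]]
t=(np.mean(C,0)-a)@(b-a)/((b-a)@(b-a)); print('direct rel edge', ((np.mean(C,0)-(a+t*(b-a)))@ex).round(4))
im,d,c=pickle.load(open('w15.pkl','rb'));P=cloud(c,d); print('blade',[P[v,u].round(4).tolist() for u,v in [(295,70),(345,70),(295,130),(348,130)]])
E
```

```text
far [[0.6982, 0.096, 0.0745], [0.696, 0.0732, 0.0752], [0.6937, 0.0506, 0.0757]]
near [[0.6299, 0.1073, 0.0754], [0.6281, 0.0846, 0.0747], [0.6256, 0.0582, 0.076]]
right [[0.6807, 0.0433, 0.0721], [0.6616, 0.045, 0.0738]]
centre [0.6626 0.078  0.0748] rel slab 0.0065 len 0.0802
direct rel edge 0.0062
blade [[0.6188, 0.2613, 0.0605], [0.6131, 0.2209, 0.0607], [0.572, 0.2689, 0.0595], [0.5657, 0.2242, 0.0595]]
```

Everything checks out: the insert is flat at 0.075 with its centre about 6 mm past the edge, the blade is at 0.060 on the wood, and the bystanders are unmoved. Handing in.

```bash
python3 -c "
from g import *
st(); print(ctrl.finish_job())"
```

```text
t 20.1 p [0.5077 0.2555 0.2826] F [-0.59  0.43 -0.56] T [0.003 0.022 0.074] op 0.0768
[[-0.004, -0.1414, -0.9899], [-0.0014, -0.9899, 0.1414], [-1.0, 0.0019, 0.0038]]
the job is handed in; nothing more can be done
None
```

The insert now lies teeth-up and flat on the slab, and the job was handed in at 20.1 s; no verdict is reported.

**What I did:**
- I gripped the turner's handle and felt the blade down onto the wood.
- I slid it under the insert's near edge and pushed the insert home against the strip. It was then held there with about 5 N for over half a second, nearly clear of the wood. While I was finding the strip, the horizontal force briefly read 9 N, part of it drag on the wood, and I eased it off at once.
- I levered the insert up and over, and it tipped by itself onto the slab. I then stood the turner on its blade on the left of the platform, let go and lifted the gripper clear.

**Last checks:**
- **Insert:** its bare margins measure 0.0745–0.076 m high, where flat on the slab would be 0.0748 m. Its centre is about 6 mm past the slab's near edge; up to 5 mm short was allowed. Two edge readings came out 1–3 mm low, which I took for depth noise.
- **Turner:** the blade is on the wood at 0.0595–0.0607 m. The front edge reads about 1 mm higher than the back, which is within the depth noise.
- **Bystanders:** the image patch checked on each one showed no change from the first top picture.
- **Disagreement:** plane fits to the depth of the insert and the blade in the top picture gave nonsense slopes, from stray edge pixels. I relied on single-point readings and the outlines instead.

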